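Offer the gold gourd to the carving burr

ROBOT

A 6-joint arm with a two-finger parallel gripper is mounted at the origin on the work surface. World frame = base frame: x ahead of the robot, y to its left, z up, the work surface at z = 0. Lengths are in m, angles in rad, forces in N, time in s.
With the tool pointing down it reaches from about 0.275 to 0.875 m from the base axis. Payload 12.5 kg.
Tool frame: the origin (TCP) lies between the finger pads; the fingertips stand 22 mm ahead of it and the grasp point (between the pads) lies 3 mm ahead of it; x points along the fingers, y is the direction in which the jaws open and shut, and the axes are right-handed (so a half turn about x gives the same grasp; the last joint's range is limited). The gripper opens to 85 mm and grips with 20 to 120 N. Pads are 22 mm wide; open, the fingers measure 114 mm over their backs; the gripper's body (76 mm by 85 mm) begins 54 mm behind the grasp point. The pads swing forward as they close: fully open they stand 13 mm farther back than shut.
Start: joints at [1.226, 0.351, 1.652, -0, 1.139, -0.085], TCP at [0.141, 0.532, 0.227] pointing down, gripper open.
Joint ranges: [-2.75, 2.75], [-0.79, 2.1], [0.01, 2.65], [-1.57, 4.71], [0.07, 3.14], [-2.87, 2.87]. Speed limits (rad/s): [2.22, 2.22, 2.79, 3.14, 3.14, 3.14].

INTERFACE

Orientations are given as [roll, pitch, yaw] about the fixed x, y, z axes, in that order (R = Rz(yaw) Ry(pitch) Rx(roll)).
In Python, from workcell import manip gives the robot as it stands.
- The arm moves only by the tool servo_tool, never from a script. Its argument "steps" is a list of rows, each a list of 4 numbers: the shift along the world's x, y, z each as a share of 0.3 m, from -1 to 1, then the turn about the world's z as a share of 180 degrees, from -1 to 1. A call has 1 to 12 rows; each row shifts and turns the commanded pose from where the row before left it; what a row does not reach is not made up. A row lasts 1/10 s, in which the tool goes at most 50 mm and 8.59 degrees, less where a joint would pass 70% of its speed; a pose out of reach is approached as far as the arm can. A call with a number of a shift or a turn outside -1 to 1 is refused whole. A call with a gripper value outside its range is refused whole. "hand" is the closure, from -1 (fully open) to 1 (shut), so that 0 is half open, set as the call begins (left out, the last holds). The fingers move at their own pace and stop on an object; the grip force is fixed at half the most. Time passes only in rows, so rows that do not move let the fingers close. It gives the time, the measured TCP pose, the force and the opening at its end, in the units of the state.
- manip.sense(): the state, without advancing time (a new reading comes with each control period).
- manip.get_image(name): name is "scene" or "top" or "wrist"; returns the picture (384x512x3 uint8, blue, green, red); there is no depth.
- manip.get_calibration(name): a dict with "fx", "fy", "cx", "cy" (pixels), "rvec" (rotation vector, rad) and "tvec" (3), from world to camera coordinates, as OpenCV has them. Camera axes: x right, y down, z forward; pixel columns grow to the right and rows downward; lengths in m; the calibration is good to about 2 mm. A picture is of the moment at which its call begins: read the wrist's pose just before it. get_calibration takes no time and is no camera call; for the wrist camera it gives the pose at the moment of the call.
- manip.sign_off(): hands the job in, once; it reports no verdict.
The state is a dict: "time": time; "q": joint angles; "joint_vel": joint speeds; "tau": joint torques, N m; "tcp_pos": TCP position; "tcp_rot": TCP orientation; "force": force on the tool from outside, world axes, zero at the start; "torque": the same for the moment, N m; "opening": opening from 0.0 (shut) to 1.0 (fully open).
Only numpy, scipy, OpenCV 4.12 (cv2) and the standard library are available. Lean on these libraries where they do the work, as an engineer would, in place of code of your own. Each camera call takes 0.05 s, during which the arm holds its last target. There are 200 camera calls.

TASK

Draw the gold gourd (the one with the red plug) out of its fork in the hanging rack, then tip it over and hold it up at the small carving motor with its flat base facing the burr: square to the spindle, centred on it and about 30 mm short of the burr's tip, without touching the motor or burr. Finish while still holding the gourd there, still and carried by nothing but the gripper, and leave the other gourds and everything else where they are.

Things in the scene. Friction and masses are not known exactly. Their poses are not given: they have to be found in the camera images.
- gold_plug (a point): Centre of the grip knob of the gold gourd's red plug, 163 mm up from the gourd's base; z axis runs from base to plug (up while it hangs). Plug, measured up from the base: shank 16 mm diameter from 111 to 136 mm, flange 44 mm diameter to 142 mm, grip knob 26 mm diameter from 142 to 184 mm (top). It hangs upright, the flange lying on the two prongs of its fork.
- gold_base (a point): Centre of the flat base (44 mm diameter, dark disc) of the gold gourd; axes as gold_plug, which lies 163 mm along +z. A round double-bulbed gourd, about 0.12 kg: lower bulb 76 mm diameter (widest 34 mm up), waist 32 mm diameter at 75 mm, upper bulb 50 mm diameter, ending at 111 mm.
- tan_a_plug (a point): Centre of the plug knob of a natural tan gourd, same size and shape as the gold one but with a plain wooden plug, hanging in the same rack; to be left alone. Gold and tan gourds may hang in any of the three forks.
- tan_b_plug (a point): The same for the second hanging tan gourd.
- rack: Fixed hanging rack. Origin on the table under the middle fork; z up; forks open to -x. Three forks at y = -105, 0, 105 mm, a gourd hangs at x = 0 in each. Rear bar 30 mm square, 300 mm long, centre x = 68 mm, top 176 mm up, on posts at y = +-138 mm, feet reaching forward to x = -15 mm.
- fork (a point): Middle fork's seat, axes as the rack: between its prongs at the height of their tops (170 mm). Each fork: two level prongs 14 mm wide, 8 mm thick, 22 mm gap, tips at x = -48 mm, each with a lip 6 mm long, 4 mm high. To draw a gourd out, raise it 6 to 14 mm (the upper bulb meets the prongs at 17 mm) and slide it along -x 80 mm or more at that height.
- carver: Fixed small green carving motor (switched off) in a cradle on a steel base plate 170 x 100 mm. Origin on the table under the burr tip (165 mm up); z up; plate from x = 10 to 180 mm; the spindle leans, rising 45 degrees towards -x, burr uppermost. Behind the tip along the spindle: burr 12 mm diameter, 24 mm long; thin shank to 42 mm; chuck 22 mm diameter to 72 mm; motor 56 mm diameter to 178 mm.
- burr_tip (a point): Tip of the burr. Its z axis runs along the spindle out of the tip, up and towards the robot side, at 45 degrees to vertical. In the final pose the gourd's z axis (base to plug) points the same way as this z axis, and gold_base lies about 30 mm out along it.
- stand_gourd: Tan gourd 76 mm diameter, 138 mm tall with stem, standing on the table beside the rack; origin at its underside. Leave alone.
- paint_jar: Jar with yellow cap, 56 mm diameter, 75 mm tall; origin at its underside. Leave alone.
- bowl: White bowl, 100 mm diameter, 40 mm tall; origin at its underside. Leave alone.
- brush: Brush lying on the table. Leave alone.
- cork_block: Cork sanding block 70 x 45 x 30 mm; origin at its underside. Leave alone.

How it is judged:
By the outcome, as a careful person would: the job done as asked, in the order asked, and still so for the second after the job is handed in, while the arm keeps its last pose, push and grip.
It also fails if it takes over 51 s, if anything falls off the work surface, if the arm or the gripper's body presses on something with over 40 N, if the wrist force passes 120 N, or if a joint passes its speed limit or range.

## Working session

There is one attempt and no reset: what is moved stays moved. The work goes in short steps, Python scripts to look and compute and a tool call to move; the robot and the scene stay as the last step left them, time stands still between calls to the robot, and variables do not carry over. Pictures are saved under pics/ and viewed, about 8 in all and at most 12, crops included, and the job is handed in when it is done.

Besides the shell and the picture viewer there is one more tool, called after ">>>" as name(argument=value, ...), one argument or row to a line, values as JSON. servo_tool: Moves the arm, as the interface text tells. Its arguments: {"type":"object","properties":{"steps":{"type":"array","items":{"type":"array","items":{"type":"number","minimum":-1,"maximum":1}}},"hand":{"type":"number"}},"required":["steps"]}

```bash
ls; mkdir -p pics; python3 - <<'E'
from workcell import manip
import cv2
s=manip.sense();print(s)
a=manip.get_image("scene");b=manip.get_image("top")
for n in("scene","top","wrist"):print(n,manip.get_calibration(n))
cv2.imwrite("pics/scene0.png",a);cv2.imwrite("pics/top0.png",b)
E
```

```text
pics
{'time': 0.0, 'q': array([ 1.22641945e+00,  3.51260837e-01,  1.65241090e+00,  7.63623528e-07,
        1.13909109e+00, -8.45831874e-02]), 'joint_vel': array([-0.00038717, -0.00193437, -0.00022102,  0.00090068, -0.00047513,
       -0.00105161]), 'tau': array([ 2.21512157e-03, -5.06118143e+01, -2.91398746e+01, -3.36603910e-05,
        4.50166044e-03,  1.82944484e-05]), 'tcp_pos': array([0.14113971, 0.5312429 , 0.22624996]), 'tcp_rot': array([-1.6559719 ,  1.56962616, -1.91576591]), 'force': array([-0.75017415,  0.15038695, -0.2952749 ]), 'torque': array([-0.06256432,  0.01447923, -0.01054443]), 'opening': 1.001086884167343}
scene {'fx': 390.78690575078923, 'fy': 390.78690575078923, 'cx': 248.32637908648456, 'cy': 191.32573815892152, 'rvec': array([ 1.49878708,  2.15823626, -0.7725903 ]), 'tvec': array([ 0.15398409, -0.29363194,  1.51431641])}
top {'fx': 498.20302705601273, 'fy': 498.20302705601273, 'cx': 250.6885970444647, 'cy': 193.84931032187828, 'rvec': array([ 2.13495166, -2.1337165 ,  0.14414588]), 'tvec': array([0.055355  , 0.53022302, 1.35603225])}
wrist {'fx': 300.1791661411412, 'fy': 300.1791661411412, 'cx': 254.71933862837116, 'cy': 192.9504571533585, 'rvec': array([-2.27644936, -1.74934266, -0.28471881]), 'tvec': array([-0.55031248, -0.04071393,  0.38090206])}
```

View pics/scene0.png

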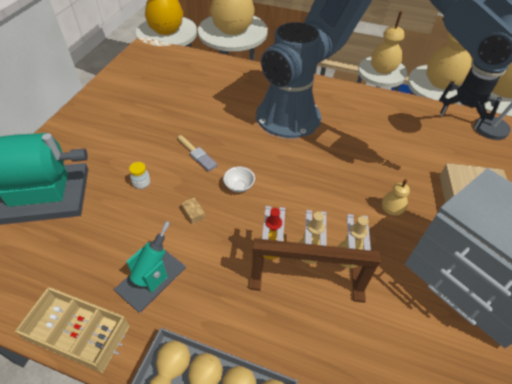

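View pics/top0.png

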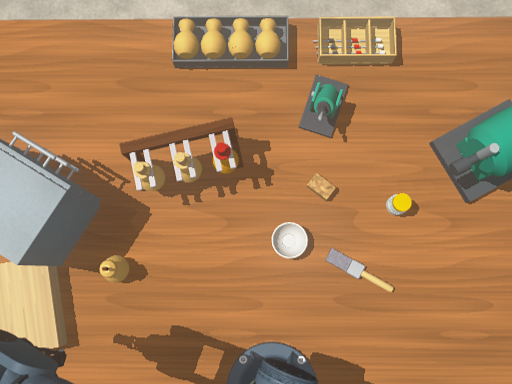

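```bash
cat >h.py <<'E'
import numpy as np,cv2
from workcell import manip
class V:
    def __init__(s,n,im=None):
        c=manip.get_calibration(n);s.im=manip.get_image(n) if im is None else im
        s.K=np.array([[c['fx'],0,c['cx']],[0,c['fy'],c['cy']],[0,0,1]]);s.r=c['rvec'];s.t=c['tvec']
        s.R=cv2.Rodrigues(s.r)[0];s.c=-s.R.T@s.t
    def proj(s,p):return cv2.projectPoints(np.atleast_2d(np.float64(p)),s.r,s.t,s.K,None)[0][:,0]
    def ray(s,u):return s.R.T@np.linalg.inv(s.K)@[u[0],u[1],1]
    def onz(s,u,z):d=s.ray(u);return s.c+d*(z-s.c[2])/d[2]
    def save(s,n):np.savez('pics/'+n,im=s.im,K=s.K,r=s.r,t=s.t);cv2.imwrite(f'pics/{n}.png',s.im)
def load(n):
    d=np.load(f'pics/{n}.npz');v=V.__new__(V);v.im,v.K,v.r,v.t=d['im'],d['K'],d['r'],d['t'];v.R=cv2.Rodrigues(v.r)[0];v.c=-v.R.T@v.t;return v
def tri(pairs):
    A=np.zeros((3,3));b=np.zeros(3)
    for v,u in pairs:
        d=v.ray(u);d/=np.linalg.norm(d);P=np.eye(3)-np.outer(d,d);A+=P;b+=P@v.c
    p=np.linalg.solve(A,b);return p,[np.round(v.proj(p)[0]-u,1) for v,u in pairs]
def blobs(im,lo,hi,amin=15):
    h=cv2.cvtColor(im,cv2.COLOR_BGR2HSV);m=cv2.inRange(h,np.array(lo),np.array(hi))
    n,l,s,c=cv2.connectedComponentsWithStats(m)
    return m,[(s[i,4],c[i].round(1),s[i,:4]) for i in range(1,n) if s[i,4]>=amin]
E
python3 - <<'E'
from h import *
S=V("scene");T=V("top");S.save('S');T.save('T')
for v in(S,T):
    for lo,hi in (((0,180,100),(6,255,255)),((172,180,100),(180,255,255)),((75,120,40),(90,255,255))):
        print(lo,[b for b in blobs(v.im,lo,hi,12)[1]])
W=manip.sense();w=V("wrist");print(w.c,w.R.T, W['tcp_pos'])
t=np.hstack([cv2.resize(T.im[60:190,110:240],None,fx=3,fy=3,interpolation=2),cv2.resize(T.im[60:190,270:370],None,fx=3,fy=3,interpolation=2)])
cv2.imwrite('pics/tc.png',t)
E
```

```text
(0, 180, 100) [(np.int32(201), array([274. , 219.5]), array([267, 208,  14,  22], dtype=int32)), (np.int32(16), array([ 79.8, 318.1]), array([ 78, 316,   5,   5], dtype=int32)), (np.int32(17), array([ 76.6, 326.1]), array([ 74, 324,   6,   5], dtype=int32)), (np.int32(19), array([ 73.3, 334.3]), array([ 71, 333,   6,   4], dtype=int32))]
(172, 180, 100) []
(75, 120, 40) [(np.int32(4021), array([ 29.4, 171.1]), array([  0, 134,  68,  72], dtype=int32)), (np.int32(13), array([ 58., 146.]), array([ 56, 142,   5,   9], dtype=int32)), (np.int32(1218), array([147. , 267.5]), array([127, 243,  40,  49], dtype=int32))]
(0, 180, 100) [(np.int32(12), array([354.5,  40. ]), array([353,  39,   4,   3], dtype=int32)), (np.int32(12), array([356.5,  46. ]), array([355,  45,   4,   3], dtype=int32)), (np.int32(12), array([358.5,  52. ]), array([357,  51,   4,   3], dtype=int32)), (np.int32(141), array([220.6, 150.1]), array([215, 143,  15,  17], dtype=int32))]
(172, 180, 100) []
(75, 120, 40) [(np.int32(315), array([322.8,  94.9]), array([312,  82,  22,  30], dtype=int32)), (np.int32(44), array([338.5,  97.2]), array([336,  89,   7,  17], dtype=int32)), (np.int32(2102), array([491.7, 142.4]), array([457, 106,  55,  70], dtype=int32)), (np.int32(17), array([472.9, 167.6]), array([471, 165,   4,   6], dtype=int32)), (np.int32(29), array([481.3, 175.7]), array([478, 173,   8,   6], dtype=int32))]
[0.06209959 0.55328286 0.37387005] [[ 2.57556296e-01  9.16143216e-01  3.07158530e-01]
 [ 9.66263242e-01 -2.44091632e-01 -8.21865144e-02]
 [-3.19790631e-04  3.17963651e-01 -9.48102850e-01]] [0.14121841 0.53137096 0.22649313]
```

View pics/tc.png

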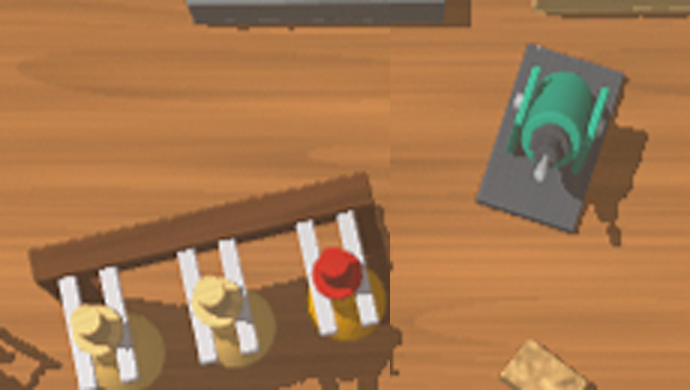

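```bash
python3 - <<'E'
from h import *
S=load('S');T=load('T')
L=lambda x,y:np.array([110+x/3,60+y/3]);Rr=lambda x,y:np.array([270+(x-390)/3,60+y/3])
print('knob tri',tri([(S,(274,219.)),(T,(220.6,150.1))]), 'top z.197',T.onz((220.6,150.1),.19))
for a,b in (((307,222),(328,333)),((347,212),(370,323)),((68,280),(90,388)),((108,270),(128,378)),((187,252),(207,360)),((227,242),(250,350))):
    p=T.onz(L(*a),.17);q=T.onz(L(*b),.17);d=p-q;print('prong',p.round(3),q.round(3),np.degrees(np.arctan2(d[1],d[0])).round(1))
pl=[T.onz(Rr(*u),.01) for u in((530,45),(625,75),(577,232),(478,202))]
print(np.round(pl,3));
for a,b in((3,0),(2,1)):
    d=pl[a]-pl[b];print('spindle yaw',np.degrees(np.arctan2(d[1],d[0])),np.linalg.norm(d))
print('tip',T.onz(Rr(540,180),.165),tri([(S,(167,225.)),(T,Rr(540,180))]))
E
```

```text
knob tri (array([0.62101367, 0.12983254, 0.18491151]), [array([0.1, 0. ]), array([ 0.1, -0. ])]) top z.197 [0.61971628 0.12964043 0.19      ]
prong [0.667 0.153 0.17 ] [0.57  0.134 0.17 ] 11.2
prong [0.676 0.119 0.17 ] [0.578 0.098 0.17 ] 11.9
prong [0.617 0.359 0.17 ] [0.522 0.336 0.17 ] 13.4
prong [0.625 0.324 0.17 ] [0.531 0.304 0.17 ] 12.1
prong [0.641 0.257 0.17 ] [0.546 0.237 0.17 ] 11.7
prong [0.65  0.222 0.17 ] [0.555 0.2   0.17 ] 12.9
[[ 0.892 -0.139  0.01 ]
 [ 0.86  -0.232  0.01 ]
 [ 0.701 -0.181  0.01 ]
 [ 0.731 -0.086  0.01 ]]
spindle yaw 161.56086091865674 0.168948494338636
spindle yaw 162.2919462377686 0.16702324866337098
tip [ 0.70563352 -0.12670539  0.165     ] (array([ 0.71015324, -0.12757139,  0.14858344]), [array([-0.5, -0.1]), array([-0.5,  0.2])])
```

>>> servo_tool(
  steps=[
    [0.08,-0.067,0.03,-0.0425],
    [0.08,-0.067,0.03,-0.0425],
    [0.08,-0.067,0.03,-0.0425],
    [0.08,-0.067,0.03,-0.0425],
    [0.08,-0.067,0.03,-0.0425],
    [0.08,-0.067,0.03,-0.0425],
    [0.08,-0.067,0.03,-0.0425],
    [0.08,-0.067,0.03,-0.0425],
    [0.08,-0.067,0.03,-0.0425],
    [0.08,-0.067,0.03,-0.0425],
  ],
)

```text
time: 1.25
tcp_pos: [0.3821, 0.3295, 0.3172]
tcp_rot: [-1.158, 1.571, -2.758]
force: [-0.1, 0.3, -0.0]
opening: 0.997
```

>>> servo_tool(
  steps=[
    [0.08,-0.067,0.0,-0.0425],
    [0.08,-0.067,0.0,-0.0425],
    [0.08,-0.067,0.0,-0.0425],
    [0.08,-0.067,0.0,-0.0425],
    [0.08,-0.067,0.0,-0.0425],
    [0.08,-0.067,0.0,-0.0425],
    [0.08,-0.067,0.0,-0.0425],
    [0.08,-0.067,0.0,-0.0425],
    [0.08,-0.067,0.0,-0.0425],
    [0.08,-0.067,0.0,-0.0425],
    [0,0,0,0],
    [0,0,0,0],
  ],
)

```text
time: 2.45
tcp_pos: [0.6213, 0.1292, 0.3163]
tcp_rot: [-0.251, 1.57, 3.102]
force: [0.5, -0.2, -0.2]
opening: 1.002
```

```bash
cat >>h.py <<'E'
from scipy.spatial.transform import Rotation as Ro
def st():
    s=manip.sense();R=Ro.from_euler('xyz',s['tcp_rot']).as_matrix()
    print('t',round(s['time'],2),'tcp',s['tcp_pos'].round(4),'x',R[:,0].round(3),'jawyaw',np.degrees(np.arctan2(R[1,1],R[0,1])).round(1),'q',s['q'].round(2),'F',s['force'].round(1),'op',round(s['opening'],3));return s,R
E
python3 - <<'E'
from h import *
st();W=V("wrist");W.save('W1');print(W.c,W.ray((255,193)))
print([b for b in blobs(W.im,(0,180,100),(6,255,255))[1]])
E
```

```text
t 2.45 tcp [0.6213 0.1292 0.3163] x [-0.001  0.    -1.   ] jawyaw -77.9 q [0.13 0.44 1.3  0.   1.4  1.49] F [ 0.5 -0.2 -0.2] op 1.002
[0.70147737 0.14722202 0.4635646 ] [-0.31227455 -0.06715447 -0.94761584]
[(np.int32(1449), array([253.7, 181.1]), array([234, 158,  42,  49], dtype=int32))]
```

View pics/W1.png

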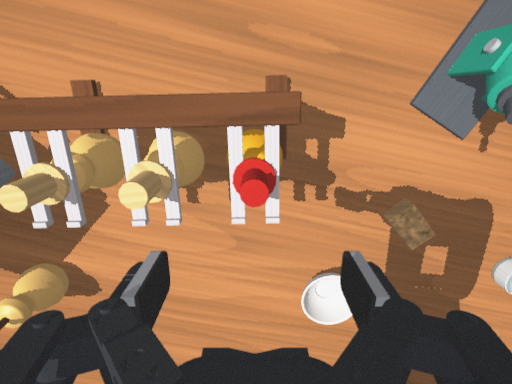

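```bash
python3 - <<'E'
from h import *
W=load('W1')
im=W.im;h=cv2.cvtColor(im,cv2.COLOR_BGR2HSV)
print('knobtop',W.onz((255,193.5),.218))
T=load('T')
p=[W.onz(u,.17) for u in((230,126),(237,222),(271,126),(273,222),(16,132),(125,130))]
print(np.round(p,4))
for a,b in((0,1),(2,3)):
    d=p[a]-p[b];print(np.degrees(np.arctan2(d[1],d[0])))
t=(W.onz((237,219),.174)+W.onz((272,219),.174))/2;print('tipmid',t,'seat',t+.048*np.array([.9774,.2113,0]))
# other knob tops line
k=[W.onz(u,.218) for u in((14,199),(131,196),(255,193.5))];print(np.round(k,4));d=k[0]-k[2];print(np.degrees(np.arctan2(d[1],d[0]))-90,np.linalg.norm(d))
E
```

```text
knobtop [0.62010911 0.12972406 0.218     ]
[[0.6661 0.1641 0.17  ]
 [0.5688 0.1383 0.17  ]
 [0.6743 0.1256 0.17  ]
 [0.5768 0.1008 0.17  ]
 [0.6171 0.3653 0.17  ]
 [0.6411 0.2624 0.17  ]]
14.839063608092752
14.2977838221269
tipmid [0.57781522 0.12118047 0.174     ] seat [0.62473042 0.13132287 0.174     ]
[[0.5712 0.3336 0.218 ]
 [0.5953 0.2343 0.218 ]
 [0.6201 0.1297 0.218 ]]
13.48495131145934 0.2096501621780714
```

>>> servo_tool(
  steps=[
    [0,0.003,-0.12,0.005],
    [0,0,-0.12,0],
    [0,0,-0.12,0],
    [0,0,-0.01,0],
    [0,0,0,0],
  ],
)

```text
time: 3.0
tcp_pos: [0.621, 0.1311, 0.2064]
tcp_rot: [-0.292, 1.57, 3.078]
force: [-0.1, 0.0, 0.9]
opening: 0.999
```

>>> servo_tool(
  steps=[
    [0,0,0,0],
    [0,0,0,0],
    [0,0,0,0],
    [0,0,0,0],
    [0,0,0,0],
    [0,0,0,0],
    [0,0,0,0],
    [0,0,0,0],
    [0,0,0,0],
    [0,0,0,0],
  ],
  hand=1,
)

```text
time: 4.0
tcp_pos: [0.6216, 0.1304, 0.2068]
tcp_rot: [2.954, 1.57, 0.04]
force: [-1.1, -1.0, 6.0]
opening: 0.263
```

```bash
python3 - <<'E'
from h import *
st();W=V("wrist");W.save('W2');
print([b for b in blobs(W.im,(0,180,60),(6,255,255))[1]])
E
```

```text
t 4.0 tcp [0.6216 0.1304 0.2068] x [ 0.001  0.    -1.   ] jawyaw -77.0 q [ 0.13  0.52  1.44 -0.    1.18  1.48] F [-1.1 -1.   6. ] op 0.263
[(np.int32(3502), array([254. , 232.9]), array([223, 194,  65,  88], dtype=int32))]
```

View pics/W2.png

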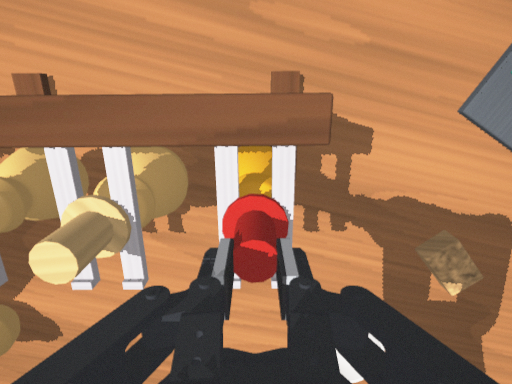

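>>> servo_tool(
  steps=[
    [0,0,0.017,0],
    [0,0,0.017,0],
    [0,0,0,0],
    [0,0,0,0],
  ],
)

```text
time: 4.45
tcp_pos: [0.6213, 0.1304, 0.216]
tcp_rot: [-2.994, 1.571, 0.375]
force: [1.1, 0.6, -0.9]
opening: 0.264
```

>>> servo_tool(
  steps=[
    [-0.04,-0.0095,0,0],
    [-0.081,-0.019,0,0],
    [-0.081,-0.019,0,0],
    [-0.081,-0.019,0,0],
    [-0.081,-0.019,0,0],
    [-0.04,-0.0095,0,0],
    [0,0,0,0],
    [0,0,0,0],
  ],
)

```text
time: 5.25
tcp_pos: [0.5006, 0.102, 0.2162]
tcp_rot: [3.07, 1.57, 0.156]
force: [0.7, -0.0, -0.2]
opening: 0.261
```

```bash
python3 - <<'E'
from h import *
st();W=V("wrist");W.save('W3');S=V("scene");S.save('S3')
print([b for b in blobs(W.im,(0,180,60),(6,255,255))[1]])
cv2.imwrite('pics/c3.png',np.hstack([W.im[:,80:480],cv2.resize(S.im[130:322,190:390],None,fx=2,fy=2,interpolation=2)]))
E
```

```text
t 5.25 tcp [0.5006 0.102  0.2162] x [ 0.001  0.    -1.   ] jawyaw -77.0 q [0.11 0.29 1.76 0.   1.09 1.45] F [ 0.7 -0.  -0.2] op 0.261
[(np.int32(3451), array([253.7, 232.4]), array([222, 194,  66,  88], dtype=int32))]
```

View pics/c3.png

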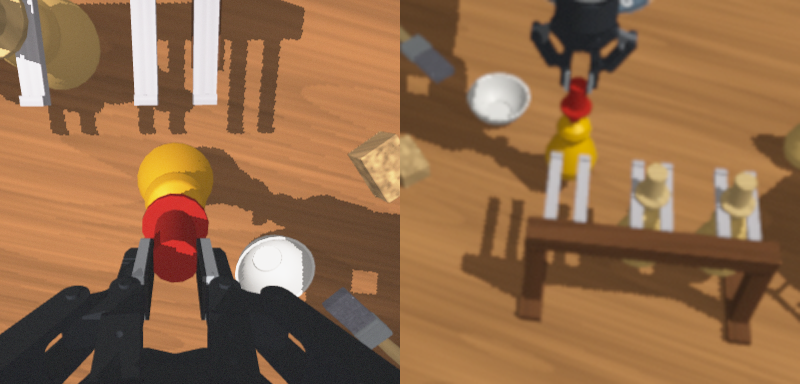

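>>> servo_tool(
  steps=[
    [0,0,0.1,0],
    [0,0,0.1,0],
    [0,0,0.1,0],
    [0.039,0.009,0,0],
    [0.039,0.009,0,0],
    [0.039,0.009,0,0],
    [0.013,0.003,0,0],
    [0,0,0,0],
  ],
)

```text
time: 6.15
tcp_pos: [0.5393, 0.111, 0.3045]
tcp_rot: [-0.115, 1.569, -3.03]
force: [0.0, -0.0, -1.4]
opening: 0.262
```

>>> servo_tool(
  steps=[
    [0.019,0.0045,-0.001,0],
    [0.019,0.0045,-0.001,0],
    [0.019,0.0045,-0.002,0],
    [0.019,0.0045,-0.003,0],
  ],
)

```text
time: 6.55
tcp_pos: [0.5621, 0.1164, 0.3038]
tcp_rot: [0.014, 1.57, -2.901]
force: [-1.1, -0.5, -0.8]
opening: 0.264
```

```bash
python3 - <<'E'
from h import *
st();W=V("wrist");W.save('W4');S=V("scene");S.save('S4')
print([b for b in blobs(W.im,(0,180,60),(6,255,255))[1]],[b for b in blobs(W.im,(18,200,100),(28,255,255),300)[1]])
cv2.imwrite('pics/c4.png',np.hstack([W.im[:,80:480],cv2.resize(S.im[130:322,190:390],None,fx=2,fy=2,interpolation=2)]))
E
```

```text
t 6.55 tcp [0.5621 0.1164 0.3038] x [-0. -0. -1.] jawyaw -77.0 q [ 0.12  0.33  1.49 -0.    1.32  1.47] F [-1.1 -0.5 -0.8] op 0.264
[(np.int32(3039), array([254.2, 238.5]), array([223, 203,  65,  80], dtype=int32))] [(np.int32(1936), array([248.1, 189. ]), array([219, 166,  71,  55], dtype=int32))]
```

View pics/c4.png

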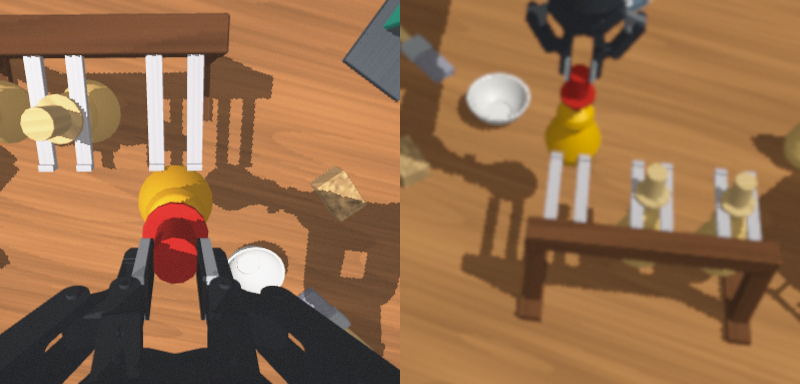

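>>> servo_tool(
  steps=[
    [0.0375,0.0086,-0.0083,0],
    [0.0364,0.0084,-0.0117,0],
    [0.0354,0.0082,-0.015,0],
    [0.0338,0.0078,-0.018,0],
    [0.0322,0.0074,-0.0213,0],
    [0.0306,0.0071,-0.0237,0],
    [0.0283,0.0065,-0.0267,0],
    [0,0,0,0],
  ],
)

```text
time: 7.45
tcp_pos: [0.6323, 0.1325, 0.2644]
tcp_rot: [-0.014, 1.568, -2.928]
force: [-4.0, -2.0, -3.8]
opening: 0.263
```

```bash
python3 - <<'E'
from h import *
st();W=V("wrist");W.save('W5');S=V("scene");S.save('S5')
cv2.imwrite('pics/c5.png',np.hstack([W.im[:,80:480],cv2.resize(S.im[130:322,190:390],None,fx=2,fy=2,interpolation=2)]))
E
```

```text
t 7.45 tcp [0.6323 0.1325 0.2644] x [-0.003 -0.001 -1.   ] jawyaw -77.0 q [ 0.13  0.5   1.34 -0.    1.31  1.48] F [-4.  -2.  -3.8] op 0.263
```

View pics/c5.png

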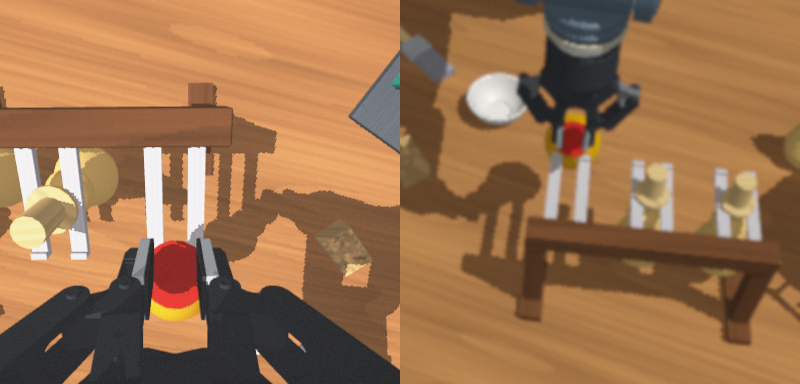

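>>> servo_tool(
  steps=[
    [-0.065,-0.015,0.0,0],
    [-0.065,-0.015,0.05,0],
    [-0.065,-0.015,0.07,0],
    [-0.065,-0.015,0.08,0],
    [0,0,0,0],
  ],
)

```text
time: 8.05
tcp_pos: [0.554, 0.1145, 0.331]
tcp_rot: [3.057, 1.563, 0.142]
force: [0.4, -0.0, -1.0]
opening: 0.265
```

```bash
python3 - <<'E'
from h import *
s,R=st();S=load('S');print(S.c);d=S.c-s['tcp_pos'];print('yaw to cam',np.degrees(np.arctan2(d[1],d[0])),'elev',np.degrees(np.arctan2(d[2],np.hypot(*d[:2]))))
E
```

```text
t 8.05 tcp [0.554  0.1145 0.331 ] x [ 0.008  0.001 -1.   ] jawyaw -77.0 q [0.12 0.29 1.47 0.   1.37 1.47] F [ 0.4 -0.  -1. ] op 0.265
[1.18030869 0.25691327 0.97157191]
yaw to cam 12.81128394576672 elev 44.92617790173448
```

>>> servo_tool(
  steps=[
    [-0.0164,-0.0467,0.009,0.04545],
    [-0.0164,-0.0467,0.009,0.04545],
    [-0.0164,-0.0467,0.009,0.04545],
    [-0.0164,-0.0467,0.009,0.04545],
    [-0.0164,-0.0467,0.009,0.04545],
    [-0.0164,-0.0467,0.009,0.04545],
    [-0.0164,-0.0467,0.009,0.04545],
    [-0.0164,-0.0467,0.009,0.04545],
    [-0.0164,-0.0467,0.009,0.04545],
    [-0.0164,-0.0467,0.009,0.04545],
    [-0.0164,-0.0467,0.009,0.04545],
    [0,0,0,0],
  ],
)

```text
time: 9.25
tcp_pos: [0.5003, -0.0407, 0.3564]
tcp_rot: [1.077, 1.569, -0.266]
force: [1.2, 0.3, -1.4]
opening: 0.258
```

```bash
python3 - <<'E'
from h import *
s,R=st();S=V("scene");S.save('S6');W=V("wrist");W.save('W6')
u=S.proj(s['tcp_pos'])[0].astype(int);print(u)
c=S.im[u[1]-40:u[1]+88,u[0]-64:u[0]+64]
cv2.imwrite('pics/c6.png',np.hstack([cv2.resize(c,(400,400),interpolation=2),cv2.resize(W.im[:,80:480],(400,400))]));print(u-[64,40])
E
```

```text
t 9.25 tcp [ 0.5003 -0.0407  0.3564] x [ 0.002 -0.    -1.   ] jawyaw 13.1 q [-0.17  0.15  1.59 -0.    1.4  -0.4 ] F [ 1.2  0.3 -1.4] op 0.258
[226 119]
[162  79]
```

View pics/c6.png

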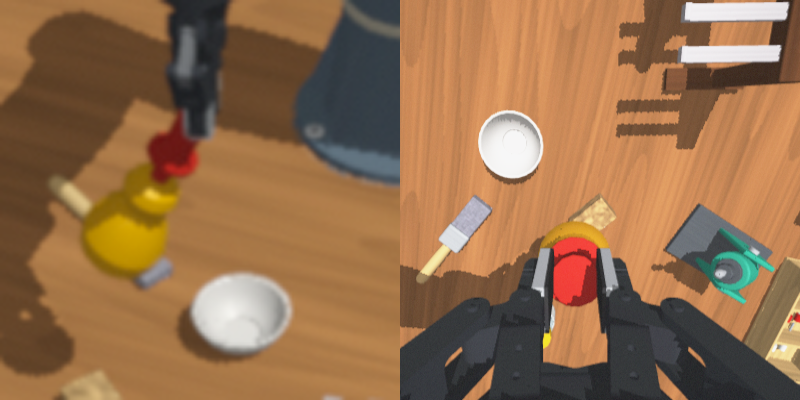

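```bash
cat >>h.py <<'E'
def tilt(S,s,R,sub=4):
    u=S.proj(s['tcp_pos'])[0].astype(int);x0,y0=u-[64,40]
    c=cv2.resize(S.im[y0:y0+128,x0:x0+128],None,fx=sub,fy=sub,interpolation=cv2.INTER_CUBIC)
    mg,bg=blobs(c,(19,190,70),(30,255,255),400);mr,br=blobs(c,(0,170,60),(8,255,255),200)
    big=max(bg,key=lambda b:b[0]);m=np.zeros_like(mg);l=cv2.connectedComponents(mg)[1];m[l==l[int(big[1][1]),int(big[1][0])]]=255
    D=cv2.distanceTransform(m,cv2.DIST_L2,5);_,r,_,p=cv2.minMaxLoc(D)
    f=lambda q:(np.array(q)+.5)/sub-.5+[x0,y0]
    out=[('low',f(p),r/sub)]
    n=R[:,1]
    def onp(q):d=S.ray(q);return S.c+d*(n@(s['tcp_pos']-S.c)/(n@d))
    red=np.argwhere(mr>0)[:,::-1];
    return out,f(red.mean(0)),f(big[1]),onp,m,mr,f
E
python3 - <<'E'
from h import *
S=load('S6');s,R=st();o,red,g,onp,m,mr,f=tilt(S,s,R)
print(o,red,g)
P=onp(o[0][1]);gp=s['tcp_pos']-[0,0,.003];d=gp-P;print('low',P,'d',d.round(4),np.linalg.norm(d),'tilt',np.degrees(np.arctan2(np.hypot(*d[:2]),d[2])),'yaw',np.degrees(np.arctan2(d[1],d[0])))
# PCA of gold+red silhouette
q=np.argwhere((m|mr)>0)[:,::-1].astype(np.float32);mu,ev=cv2.PCACompute(q,None)[:2];c=f(mu[0])
a=onp(c+ev[0]*12);b=onp(c-ev[0]*12);d=a-b;d*=np.sign(d[2]);print('pca tilt',np.degrees(np.arctan2(np.hypot(*d[:2]),d[2])))
for nm,pt in (('flange',(173,157)),('upper',(152,190))):
    Q=onp(np.array(pt)/3.125+[162,79]);d=Q-P;print(nm,np.linalg.norm(d),np.degrees(np.arctan2(np.hypot(*d[:2]),d[2])))
W=load('W6')
# predicted wrist pixels of knob top / flange for tilts
y=np.array([-R[1,1],R[0,1],0]);
lean=np.array([np.cos(np.radians(103.1)),np.sin(np.radians(103.1)),0])
print('wred',blobs(W.im,(0,150,200),(8,255,255),200)[1])
for t in(38,41,44,47,50):
    a=np.sin(np.radians(t))*lean+[0,0,np.cos(np.radians(t))];k=gp-a*.006
    print(t,'top',W.proj(k+a*.021)[0].round(1),'flange',W.proj(k-a*.021)[0].round(1),'low',W.proj(k-a*.129)[0].round(1))
E
```

```text
t 9.35 tcp [ 0.5004 -0.0394  0.356 ] x [ 0.001  0.    -1.   ] jawyaw 12.7 q [-0.17  0.15  1.59  0.    1.4  -0.39] F [ 0.5  0.5 -0.9] op 0.263
[('low', array([202.125, 152.625]), 12.799227714538574)] [216.78961916 127.86363636] [203.1 150.6]
low [ 0.51618253 -0.10907967  0.23463415] d [-0.0158  0.0696  0.1184] 0.13824725490998324 tilt 31.103515503344298 yaw 102.79833491065162
pca tilt 26.247311167650665
flange 0.09877979729025083 27.50500482614032
upper 0.0561213510388657 27.8598815957018
wred [(np.int32(544), array([254.4, 236.3]), array([233, 228,  45,  20], dtype=int32)), (np.int32(1209), array([249.3, 266.2]), array([233, 245,  38,  47], dtype=int32))]
38 top [254.6 241.6] flange [254.8 253.3] low [255.1 269. ]
41 top [254.6 240.1] flange [254.8 255.5] low [255.2 276.4]
44 top [254.6 238.6] flange [254.8 257.7] low [255.2 283.9]
47 top [254.5 237.2] flange [254.8 259.9] low [255.2 291.5]
50 top [254.5 235.7] flange [254.9 262. ] low [255.3 299.2]
```

>>> servo_tool(
  steps=[
    [0,0,0,0],
    [0,0,0,0],
    [0,0,0,0],
    [0,0,0,0],
    [0,0,0,0],
    [0,0,0,0],
    [0,0,0,0],
    [0,0,0,0],
    [0,0,0,0],
    [0,0,0,0],
  ],
)

```text
time: 10.35
tcp_pos: [0.5, -0.0396, 0.3562]
tcp_rot: [-3.08, 1.571, 1.859]
force: [0.5, -0.0, -1.0]
opening: 0.263
```

```bash
python3 - <<'E'
from h import *
s,R=st();S=V("scene");S.save('S7');W=V("wrist");W.save('W7')
for n in('6','7'):
    S=load('S'+n);o,red,g,onp,m,mr,f=tilt(S,s,R);print(n,o,red,g)
    for v in ('W',):
        w=load(v+n);print([ (b[0],b[1]) for b in blobs(w.im,(19,190,70),(30,255,255),200)[1]],[(b[0],b[1],b[2]) for b in blobs(w.im,(0,150,60),(8,255,255),200)[1]])
for n in ('W5',):
    w=load(n);print([ (b[0],b[1],b[2]) for b in blobs(w.im,(19,190,70),(30,255,255),100)[1]],[(b[0],b[1],b[2]) for b in blobs(w.im,(0,150,60),(8,255,255),200)[1]])
E
```

```text
t 10.35 tcp [ 0.5    -0.0396  0.3562] x [-0.  0. -1.] jawyaw 13.0 q [-0.17  0.15  1.59  0.    1.4  -0.4 ] F [ 0.5 -0.  -1. ] op 0.263
6 [('low', array([202.125, 152.625]), 12.799227714538574)] [216.78961916 127.86363636] [203.1 150.6]
[(np.int32(881), array([254.4, 224.4]))] [(np.int32(2612), array([254.4, 260.5]), array([232, 228,  46,  66], dtype=int32))]
7 [('low', array([202.875, 153.125]), 12.788372039794922)] [217.46208732 128.0467834 ] [204.2   150.925]
[(np.int32(854), array([254.4, 224.7]))] [(np.int32(2630), array([254.5, 260.8]), array([232, 228,  46,  67], dtype=int32))]
[(np.int32(569), array([254.1, 311.3]), array([230, 299,  50,  22], dtype=int32))] [(np.int32(2698), array([254.7, 274.6]), array([231, 240,  48,  69], dtype=int32))]
```

```bash
cat >>h.py <<'E'
def limbs(t,delta=.006):
    # wrist-frame rows of lower-bulb limbs for tilt t (deg), lean towards camera; fixed camera geometry from W6
    W=load('W6');gp=np.array([.5003,-.0400,.3532]);l=np.radians(103.);lean=np.array([np.cos(l),np.sin(l),0])
    a=np.sin(np.radians(t))*lean+[0,0,np.cos(np.radians(t))];C=gp-a*(.129+delta);d=C-W.c;D=np.linalg.norm(d)
    lat=np.array([-np.sin(l),np.cos(l),0]);up=np.cross(d/D,lat);al=np.arcsin(.038/D)
    v=[W.proj(W.c+d/D*np.cos(al)+sg*up*np.sin(al))[0][1] for sg in(1,-1)]
    return sorted(v)
def gold(W):
    return [(b[0],b[2].tolist(),'bot',b[2][1]+b[2][3]) for b in blobs(W.im,(17,170,40),(32,255,255),100)[1] if 150<b[1][0]<350 and b[2][1]>140]
E
python3 - <<'E'
from h import *
for t in range(0,66,5):print(t,np.round(limbs(t),1))
for n in('W3','W5','W6','W7'):print(n,gold(load(n)))
E
```

```text
0 [141.5 219.1]
5 [153.6 230.3]
10 [165.6 241.7]
15 [177.4 253.3]
20 [189.1 265.2]
25 [200.7 277.5]
30 [212.3 290. ]
35 [223.8 303. ]
40 [235.4 316.4]
45 [247.  330.3]
50 [258.7 344.8]
55 [270.4 359.9]
60 [282.3 375.8]
65 [294.3 392.6]
W3 [(np.int32(3557), [217, 143, 76, 66], 'bot', np.int32(209))]
W5 [(np.int32(611), [230, 299, 50, 22], 'bot', np.int32(321))]
W6 [(np.int32(938), [219, 212, 70, 28], 'bot', np.int32(240))]
W7 [(np.int32(917), [220, 213, 69, 25], 'bot', np.int32(238))]
```

>>> servo_tool(
  steps=[
    [0.02,0.044,-0.008,-0.0417],
    [0.02,0.044,-0.01,-0.0417],
    [0.02,0.044,-0.01,-0.0417],
    [0.02,0.044,-0.01,-0.0417],
    [0.02,0.044,-0.01,-0.0417],
    [0.02,0.044,-0.02,-0.0417],
    [0.02,0.044,-0.02,-0.0417],
    [0.02,0.044,-0.02,-0.0417],
    [0.02,0.044,-0.02,-0.0417],
    [0.02,0.044,-0.025,-0.0417],
    [0.02,0.044,-0.025,-0.0417],
    [0.02,0.044,-0.02,-0.0417],
  ],
)

```text
time: 11.65
tcp_pos: [0.5722, 0.1194, 0.2963]
tcp_rot: [0.257, 1.571, -2.665]
force: [0.0, 0.7, -1.1]
opening: 0.256
```

```bash
python3 - <<'E'
from h import *
s,R=st();p=s['tcp_pos'][:2]-[.622,.130];print('xr',p@[.974,.225],'yr',p@[-.225,.974])
W=V('wrist');W.save('W8');print(gold(W))
E
```

```text
t 11.65 tcp [0.5722 0.1194 0.2963] x [-0. -0. -1.] jawyaw -77.4 q [ 0.13  0.36  1.47 -0.    1.32  1.48] F [ 0.   0.7 -1.1] op 0.256
xr -0.05089782316603721 yr 0.000831668975583396
[(np.int32(906), [220, 213, 69, 25], 'bot', np.int32(238))]
```

>>> servo_tool(
  steps=[
    [0.0325,0.0075,0,0],
    [0.0325,0.0075,0,0],
    [0.0325,0.0075,0,0],
    [0.0098,0.0022,0,0],
    [0.026,0.006,-0.0167,0],
    [0.0247,0.0057,-0.0183,0],
    [0.0234,0.0054,-0.0203,0],
    [0.0221,0.0051,-0.0217,0],
    [0.0205,0.0047,-0.0233,0],
    [0.0189,0.0044,-0.0247,0],
    [0,0,0,0],
    [0,0,0,0],
  ],
)

```text
time: 12.9
tcp_pos: [0.6441, 0.1356, 0.2583]
tcp_rot: [-0.129, 1.568, -3.045]
force: [-5.4, -0.5, -4.2]
opening: 0.264
```

```bash
python3 - <<'E'
from h import *
s,R=st();W=V('wrist');W.save('W9');print(gold(W))
E
```

```text
t 12.9 tcp [0.6441 0.1356 0.2583] x [-0.003 -0.    -1.   ] jawyaw -77.1 q [0.14 0.53 1.31 0.   1.31 1.48] F [-5.4 -0.5 -4.2] op 0.264
[(np.int32(1247), [224, 307, 62, 34], 'bot', np.int32(341))]
```

>>> servo_tool(
  steps=[
    [-0.0162,-0.0037,0,0],
    [-0.0162,-0.0037,0,0],
    [0,0,0,0],
  ],
)

```text
time: 13.25
tcp_pos: [0.6347, 0.1333, 0.2599]
tcp_rot: [3.067, 1.57, 0.151]
force: [-1.7, 0.2, -2.5]
opening: 0.259
```

```bash
python3 - <<'E'
from h import *
s,R=st();W=V('wrist');W.save('W10');print(gold(W))
E
```

```text
t 13.25 tcp [0.6347 0.1333 0.2599] x [ 0.001  0.    -1.   ] jawyaw -77.1 q [0.14 0.5  1.34 0.   1.3  1.48] F [-1.7  0.2 -2.5] op 0.259
[(np.int32(651), [230, 301, 51, 24], 'bot', np.int32(325))]
```

>>> servo_tool(
  steps=[
    [0.0158,0.0036,-0.0027,0],
    [0.0158,0.0036,-0.0027,0],
    [0.0093,0.0021,-0.0115,0],
    [0.0093,0.0021,-0.0115,0],
    [0.0089,0.0021,-0.0128,0],
    [0.0089,0.0021,-0.0128,0],
    [0,0,0,0],
    [0,0,0,0],
  ],
)

```text
time: 14.1
tcp_pos: [0.6554, 0.1379, 0.2428]
tcp_rot: [0.438, 1.57, -2.477]
force: [-2.7, -1.5, -1.0]
opening: 0.26
```

```bash
python3 - <<'E'
from h import *
s,R=st();W=V('wrist');W.save('W11');print(gold(W))
E
```

```text
t 14.1 tcp [0.6554 0.1379 0.2428] x [-0.001 -0.001 -1.   ] jawyaw -77.1 q [ 0.14  0.56  1.29 -0.    1.29  1.48] F [-2.7 -1.5 -1. ] op 0.26
[(np.int32(1616), [223, 318, 64, 36], 'bot', np.int32(354))]
```

>>> servo_tool(
  steps=[
    [-0.0325,-0.0075,0.005,0],
    [-0.0325,-0.0075,0.005,0],
    [-0.0325,-0.0075,0.005,0],
    [-0.0325,-0.0075,0.005,0],
    [-0.0325,-0.0075,0.005,0],
    [0,0,0,0],
    [0,0,0,0],
  ],
)

```text
time: 14.85
tcp_pos: [0.6066, 0.1269, 0.2506]
tcp_rot: [-1.403, 1.571, 1.964]
force: [0.2, -0.5, -1.2]
opening: 0.253
```

```bash
python3 - <<'E'
from h import *
s,R=st();W=V('wrist');W.save('W12');print(gold(W))
E
```

```text
t 14.85 tcp [0.6066 0.1269 0.2506] x [-0.  0. -1.] jawyaw -77.1 q [0.13 0.46 1.43 0.   1.25 1.48] F [ 0.2 -0.5 -1.2] op 0.253
[(np.int32(145), [235, 235, 40, 11], 'bot', np.int32(246)), (np.int32(196), [231, 299, 48, 13], 'bot', np.int32(312))]
```

>>> servo_tool(
  steps=[
    [0,0,0.045,0],
    [0,0,0.045,0],
    [0.0325,0.0075,0,0],
    [0.039,0.009,0,0],
    [0.0154,0.0036,-0.014,0],
    [0.0154,0.0036,-0.014,0],
    [0.014,0.0032,-0.0157,0],
    [0.014,0.0032,-0.0157,0],
    [0.0124,0.0028,-0.0165,0],
    [0.0124,0.0028,-0.0165,0],
    [0.011,0.0026,-0.0178,0],
    [0.011,0.0026,-0.0178,0],
  ],
)

```text
time: 16.1
tcp_pos: [0.6601, 0.1392, 0.2388]
tcp_rot: [-1.264, 1.571, 2.103]
force: [-2.0, 0.6, 1.9]
opening: 0.253
```

>>> servo_tool(
  steps=[
    [0,0,0,0],
    [0,0,0,0],
    [0,0,0,0],
    [0,0,0,0],
  ],
)

```text
time: 16.5
tcp_pos: [0.6594, 0.1391, 0.239]
tcp_rot: [-0.246, 1.57, 3.121]
force: [-4.6, -0.6, -2.0]
opening: 0.254
```

```bash
python3 - <<'E'
from h import *
s,R=st();W=V('wrist');W.save('W13');print(gold(W))
E
```

```text
t 16.5 tcp [0.6594 0.1391 0.239 ] x [-0.001  0.    -1.   ] jawyaw -77.1 q [0.14 0.57 1.28 0.   1.29 1.48] F [-4.6 -0.6 -2. ] op 0.254
[(np.int32(1313), [224, 320, 63, 34], 'bot', np.int32(354))]
```

>>> servo_tool(
  steps=[
    [-0.0325,-0.0075,0.005,0],
    [-0.0325,-0.0075,0.005,0],
    [-0.0325,-0.0075,0.005,0],
    [-0.0325,-0.0075,0.005,0],
    [-0.0325,-0.0075,0.005,0],
    [0,0,0,0],
    [0,0,0,0],
  ],
)

```text
time: 17.25
tcp_pos: [0.6112, 0.1278, 0.2467]
tcp_rot: [2.663, 1.571, -0.253]
force: [-0.3, -0.3, -0.8]
opening: 0.247
```

```bash
python3 - <<'E'
from h import *
s,R=st();W=V('wrist');W.save('W14');print(gold(W))
E
```

```text
t 17.25 tcp [0.6112 0.1278 0.2467] x [ 0. -0. -1.] jawyaw -77.1 q [ 0.13  0.47  1.42 -0.    1.25  1.48] F [-0.3 -0.3 -0.8] op 0.247
[(np.int32(292), [232, 300, 47, 17], 'bot', np.int32(317))]
```

```bash
python3 - <<'E'
from h import *
c=[cv2.resize(load(n).im[190:340,190:320],None,fx=2,fy=2,interpolation=2) for n in('W7','W12','W14')]
d=[cv2.resize(load(n).im[190:370,190:320],(260,300),interpolation=2) for n in('W5','W11','W13')]
cv2.imwrite('pics/c14.png',np.vstack([np.hstack(c),np.hstack(d)]))
for n in('W2','W3','W5','W7','W9','W11','W12','W13','W14'):
    b=max(blobs(load(n).im,(0,150,50),(8,255,255),200)[1],key=lambda b:b[0]);print(n,b[1],b[2],b[2][1]+b[2][3])
E
```

```text
W2 [254.7 235. ] [223 194  65  89] 283
W3 [254.6 234.6] [222 194  67  88] 282
W5 [254.7 274.6] [231 240  48  69] 309
W7 [254.5 260.8] [232 228  46  67] 295
W9 [254.9 282.9] [231 246  49  72] 318
W11 [254.7 290.5] [230 250  51  79] 329
W12 [254.5 274.1] [232 240  46  68] 308
W13 [254.8 293.5] [230 251  52  82] 333
W14 [255.1 276.9] [232 243  47  68] 311
```

View pics/c14.png

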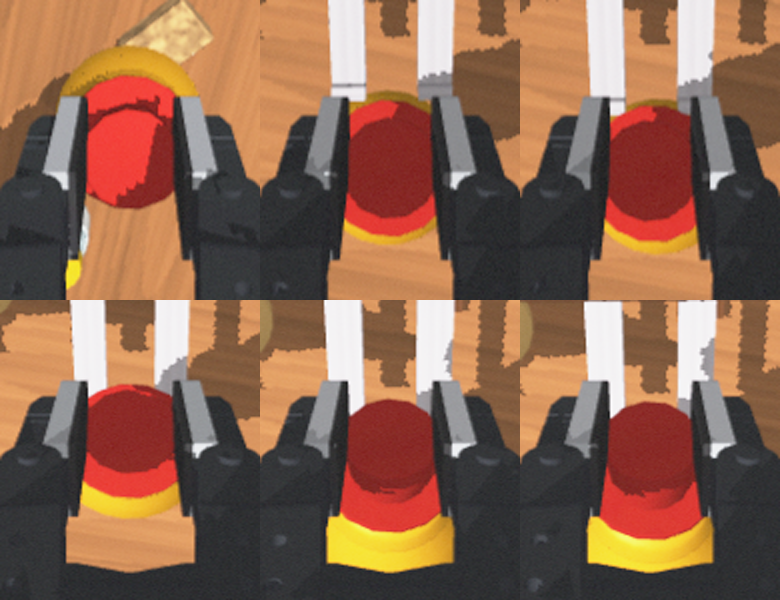

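>>> servo_tool(
  steps=[
    [0,0,0.062,0],
    [0,0,0.062,0],
    [0.0325,0.0075,0,0],
    [0.0325,0.0075,0,0],
    [0.0195,0.0045,-0.0127,0],
    [0.0182,0.0042,-0.014,0],
    [0.0169,0.0039,-0.0153,0],
    [0.0156,0.0036,-0.0163,0],
    [0.0143,0.0033,-0.017,0],
    [0.013,0.003,-0.0177,0],
    [0.0117,0.0027,-0.0183,0],
    [0.0104,0.0024,-0.0187,0],
  ],
)

```text
time: 18.5
tcp_pos: [0.6667, 0.1407, 0.2445]
tcp_rot: [-0.153, 1.57, -3.069]
force: [-1.0, -0.3, 1.0]
opening: 0.245
```

>>> servo_tool(
  steps=[
    [0,0,0,0],
    [0,0,0,0],
  ],
)

```text
time: 18.7
tcp_pos: [0.6661, 0.1404, 0.2444]
tcp_rot: [0.145, 1.569, -2.77]
force: [-5.4, -1.4, -2.5]
opening: 0.248
```

```bash
python3 - <<'E'
from h import *
s,R=st();W=V('wrist');W.save('W15');print(gold(W))
E
```

```text
t 18.7 tcp [0.6661 0.1404 0.2444] x [-0.002 -0.001 -1.   ] jawyaw -77.1 q [ 0.14  0.58  1.25 -0.    1.31  1.48] F [-5.4 -1.4 -2.5] op 0.248
[(np.int32(935), [224, 322, 62, 32], 'bot', np.int32(354))]
```

>>> servo_tool(
  steps=[
    [-0.0325,-0.0075,0.005,0],
    [-0.0325,-0.0075,0.005,0],
    [-0.0325,-0.0075,0.005,0],
    [-0.0325,-0.0075,0.005,0],
    [-0.0325,-0.0075,0.005,0],
    [-0.0325,-0.0075,0.02,0],
    [0,0,0,0],
    [0,0,0,0],
  ],
)

```text
time: 19.55
tcp_pos: [0.6081, 0.1271, 0.2588]
tcp_rot: [3.121, 1.57, 0.205]
force: [0.4, -0.1, -0.9]
opening: 0.244
```

```bash
python3 - <<'E'
from h import *
s,R=st();W=V('wrist');W.save('W16');print(gold(W))
E
```

```text
t 19.55 tcp [0.6081 0.1271 0.2588] x [ 0.001  0.    -1.   ] jawyaw -77.1 q [0.13 0.45 1.42 0.   1.27 1.48] F [ 0.4 -0.1 -0.9] op 0.244
[(np.int32(387), [231, 305, 48, 17], 'bot', np.int32(322))]
```

>>> servo_tool(
  steps=[
    [0,0,0.037,0],
    [0,0,0.037,0],
    [0.0442,0.0102,0,0],
    [0.0435,0.01,0,0],
    [0.0208,0.0048,-0.013,0],
    [0.0195,0.0045,-0.0143,0],
    [0.0179,0.0041,-0.0157,0],
    [0.0166,0.0038,-0.0167,0],
    [0.0153,0.0035,-0.0173,0],
    [0.0137,0.0032,-0.0183,0],
    [0.0124,0.0028,-0.0187,0],
    [0.0111,0.0026,-0.0193,0],
  ],
)

```text
time: 20.8
tcp_pos: [0.6727, 0.142, 0.2402]
tcp_rot: [-0.096, 1.57, -3.012]
force: [-2.6, 0.6, 0.8]
opening: 0.249
```

>>> servo_tool(
  steps=[
    [0,0,0,0],
    [0,0,0,0],
    [0,0,0,0],
  ],
)

```text
time: 21.1
tcp_pos: [0.672, 0.142, 0.2403]
tcp_rot: [-0.197, 1.569, -3.112]
force: [-5.2, -0.4, -1.9]
opening: 0.242
```

>>> servo_tool(
  steps=[
    [-0.0325,-0.0075,0.005,0],
    [-0.0325,-0.0075,0.005,0],
    [-0.0325,-0.0075,0.005,0],
    [-0.0325,-0.0075,0.005,0],
    [-0.0325,-0.0075,0.005,0],
    [-0.0325,-0.0075,0.02,0],
    [0,0,0,0],
    [0,0,0,0],
  ],
)

```text
time: 21.9
tcp_pos: [0.6142, 0.1284, 0.2545]
tcp_rot: [2.981, 1.57, 0.065]
force: [0.5, -1.0, -1.4]
opening: 0.232
```

```bash
python3 - <<'E'
from h import *
s,R=st();W=V('wrist');W.save('W17');print(gold(W))
E
```

```text
t 21.9 tcp [0.6142 0.1284 0.2545] x [ 0.001  0.    -1.   ] jawyaw -77.1 q [ 0.13  0.47  1.41 -0.    1.27  1.48] F [ 0.5 -1.  -1.4] op 0.232
[(np.int32(447), [232, 306, 49, 21], 'bot', np.int32(327))]
```

>>> servo_tool(
  steps=[
    [-0.04,-0.009,0.03,0],
    [-0.05,-0.012,0.04,0],
    [-0.06,-0.014,0.05,0],
    [-0.06,-0.014,0.05,0],
    [-0.04,-0.03,0.03,0.02],
    [-0.02,-0.04,0.02,0.04],
    [-0.01,-0.04,0.02,0.04],
    [-0.01,-0.04,0.02,0.04],
    [-0.01,-0.04,0.02,0.04],
    [-0.01,-0.04,0.01,0.04],
    [-0.01,-0.04,0.01,0.04],
    [-0.01,-0.04,0.01,0.04],
  ],
)

```text
time: 23.15
tcp_pos: [0.5152, 0.0203, 0.347]
tcp_rot: [-1.544, 1.571, 2.771]
force: [0.5, -0.1, -1.4]
opening: 0.233
```

>>> servo_tool(
  steps=[
    [-0.01,-0.04,0.01,0.04],
    [-0.01,-0.04,0.01,0.04],
    [-0.01,-0.04,0.01,0.04],
    [-0.01,-0.04,0.01,0.04],
    [-0.01,-0.04,0.01,0.04],
    [0,0,0,0],
    [0,0,0,0],
    [0,0,0,0],
  ],
)

```text
time: 23.95
tcp_pos: [0.5002, -0.0387, 0.3618]
tcp_rot: [-2.344, 1.57, 2.592]
force: [0.1, -0.6, -1.1]
opening: 0.242
```

```bash
python3 - <<'E'
from h import *
s,R=st();S=V("scene");S.save('S18');W=V("wrist");W.save('W18');T=V('top');T.save('T18');print(gold(W))
o,red,g,onp,m,mr,f=tilt(S,s,R);print(o,red,g)
P=onp(o[0][1]);gp=s['tcp_pos']-[0,0,.003]
tl=lambda d:np.degrees(np.arctan2(np.hypot(*d[:2]),d[2])).round(1)
print('grasp-low',(gp-P).round(4),np.linalg.norm(gp-P),tl(gp-P))
q=np.argwhere((m|mr)>0)[:,::-1].astype(np.float32);mu,ev=cv2.PCACompute(q,None)[:2];c=f(mu[0])
a=onp(c+ev[0]*12);b=onp(c-ev[0]*12);d=a-b;d*=np.sign(d[2]);print('pca',tl(d))
u=S.proj(s['tcp_pos'])[0].astype(int);x0,y0=u-[64,40];print(x0,y0)
cc=cv2.resize(S.im[y0:y0+128,x0:x0+128],(512,512),interpolation=2);cv2.imwrite('pics/c18.png',cc)
E
```

```text
t 23.95 tcp [ 0.5002 -0.0387  0.3618] x [-0.  0. -1.] jawyaw 12.8 q [-0.17  0.15  1.58  0.    1.41 -0.39] F [ 0.1 -0.6 -1.1] op 0.242
[(np.int32(334), [233, 305, 46, 19], 'bot', np.int32(324))]
[('low', array([190.375, 148.375]), 13.19224739074707)] [213.3221831  123.73169678] [193.25 145.85]
grasp-low [-0.0228  0.1005  0.1128] 0.15278041693712904 42.4
pca 35.5
163 77
```

View pics/c18.png

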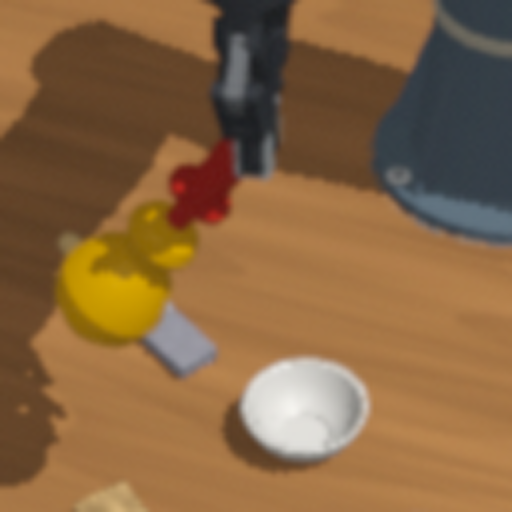

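```bash
python3 - <<'E'
from h import *
from scipy.optimize import least_squares
s,R=st();S=load('S18');W=load('W18');T=load('T18')
n=R[:,1]
def onp(q,v=S):d=v.ray(q);return v.c+d*(n@(s['tcp_pos']-v.c)/(n@d))
cr=lambda x,y:np.array([x,y])/4+[163,77]
pts={'low':S and np.array([190.4,148.4]),'up':cr(163,235),'fl':cr(199,201),'ktop':cr(232,146)}
P={k:onp(v) for k,v in pts.items()}
tl=lambda d:np.degrees(np.arctan2(np.hypot(*d[:2]),d[2])).round(1)
for k in('up','fl','ktop'):d=P[k]-P['low'];print(k,P[k].round(4),np.linalg.norm(d).round(4),tl(d))
lean=np.array([-R[1,1],R[0,1],0]);
print('low',P['low'].round(4),'tcp',s['tcp_pos'])
# wrist: rows along the centre column
h=cv2.cvtColor(W.im,cv2.COLOR_BGR2HSV)
for v in range(215,345,3):print(v,h[v,250:260].mean(0).astype(int).tolist(),end=' ')
E
```

```text
t 24.1 tcp [ 0.5001 -0.0388  0.3619] x [-0.  0. -1.] jawyaw 12.9 q [-0.17  0.15  1.58  0.    1.41 -0.4 ] F [ 0.6 -0.1 -0.8] op 0.239
up [ 0.5142 -0.1002  0.2959] 0.0639 38.6
fl [ 0.5086 -0.0757  0.3273] 0.104 38.7
ktop [ 0.5035 -0.0536  0.3729] 0.1542 34.7
low [ 0.523  -0.1391  0.2461] tcp [ 0.50011855 -0.03880705  0.36191055]
215 [18, 108, 228] 218 [16, 120, 191] 221 [15, 125, 176] 224 [13, 135, 166] 227 [13, 140, 174] 230 [13, 143, 199] 233 [12, 144, 206] 236 [12, 144, 206] 239 [12, 144, 206] 242 [12, 144, 206] 245 [14, 155, 190] 248 [0, 186, 150] 251 [1, 187, 156] 254 [0, 194, 209] 257 [1, 194, 239] 260 [1, 194, 239] 263 [1, 194, 239] 266 [1, 197, 239] 269 [1, 196, 239] 272 [1, 196, 237] 275 [1, 196, 233] 278 [1, 195, 221] 281 [0, 193, 222] 284 [0, 189, 140] 287 [0, 184, 131] 290 [0, 186, 131] 293 [1, 191, 131] 296 [1, 189, 131] 299 [1, 186, 132] 302 [1, 186, 131] 305 [1, 186, 133] 308 [1, 188, 133] 311 [1, 185, 132] 314 [1, 186, 132] 317 [20, 205, 207] 320 [19, 207, 217] 323 [15, 160, 198] 326 [13, 145, 200] 329 [13, 144, 202] 332 [13, 144, 203] 335 [13, 144, 203] 338 [12, 145, 204] 341 [13, 144, 204] 344 [13, 145, 203]
```

>>> servo_tool(
  steps=[
    [-0.0111,0.0497,-0.02,-0.0417],
    [-0.0111,0.0497,-0.044,-0.0417],
    [-0.0111,0.0497,-0.044,-0.0417],
    [-0.0111,0.0497,-0.044,-0.0417],
    [-0.0111,0.0497,-0.044,-0.0417],
    [-0.0111,0.0497,-0.044,-0.0417],
    [-0.0111,0.0497,-0.044,-0.0417],
    [-0.0111,0.0497,-0.044,-0.0417],
    [-0.0111,0.0497,-0.044,-0.0417],
    [-0.0111,0.0497,-0.044,-0.0417],
    [-0.0111,0.0497,-0.044,-0.0417],
    [-0.0111,0.0497,-0.03,-0.0417],
  ],
)

```text
time: 25.3
tcp_pos: [0.4597, 0.1405, 0.2143]
tcp_rot: [0.045, 1.57, -2.878]
force: [-0.1, 0.5, -1.4]
opening: 0.236
```

>>> servo_tool(
  steps=[
    [0,0,-0.04,0],
    [0,0,-0.04,0],
    [0,0,-0.04,0],
    [0,0,0,0],
  ],
)

```text
time: 25.7
tcp_pos: [0.4595, 0.1391, 0.1774]
tcp_rot: [0.013, 1.568, -2.904]
force: [-0.2, -0.7, -0.8]
opening: 0.236
```

```bash
python3 - <<'E'
from h import *
s,R=st();W=V('wrist');W.save('W19');print(gold(W))
E
```

```text
t 25.7 tcp [0.4595 0.1391 0.1774] x [-0.003 -0.001 -1.   ] jawyaw -77.1 q [ 0.2   0.29  1.88 -0.    0.98  1.54] F [-0.2 -0.7 -0.8] op 0.236
[(np.int32(295), [233, 305, 45, 17], 'bot', np.int32(322))]
```

>>> servo_tool(
  steps=[
    [0,0,-0.033,0],
    [0,0,-0.033,0],
    [0,0,-0.033,0],
    [0,0,-0.025,0],
    [0,0,-0.025,0],
    [0,0,-0.025,0],
    [0,0,0,0],
    [0,0,0,0],
  ],
)

```text
time: 26.55
tcp_pos: [0.46, 0.1397, 0.1266]
tcp_rot: [-0.009, 1.57, -2.926]
force: [1.0, -0.4, 1.6]
opening: 0.237
```

```bash
python3 - <<'E'
from h import *
s,R=st();W=V('wrist');W.save('W20');print(gold(W),s['torque'].round(2))
E
```

```text
t 26.55 tcp [0.46   0.1397 0.1266] x [-0. -0. -1.] jawyaw -77.1 q [ 0.2   0.37  1.92 -0.    0.86  1.54] F [ 1.  -0.4  1.6] op 0.237
[(np.int32(1392), [225, 319, 60, 35], 'bot', np.int32(354))] [ 0.02 -0.25 -0.05]
```

>>> servo_tool(
  steps=[
    [0,0,0.05,0],
    [0,0,0.08,0],
    [0,0,0.08,0],
    [0,0,0,0],
    [0,0,0,0],
  ],
)

```text
time: 27.1
tcp_pos: [0.4595, 0.1396, 0.1891]
tcp_rot: [-0.029, 1.57, -2.946]
force: [0.1, 0.1, -1.3]
opening: 0.235
```

```bash
python3 - <<'E'
from h import *
s,R=st();W=V('wrist');W.save('W21');print(gold(W))
E
```

```text
t 27.1 tcp [0.4595 0.1396 0.1891] x [-0.001 -0.    -1.   ] jawyaw -77.1 q [0.2  0.27 1.87 0.   1.   1.54] F [ 0.1  0.1 -1.3] op 0.235
[(np.int32(416), [233, 306, 47, 20], 'bot', np.int32(326))]
```

>>> servo_tool(
  steps=[
    [0,0,-0.04,0],
    [0,0,-0.04,0],
    [0,0,-0.04,0],
    [0,0,-0.04,0],
    [0,0,-0.03,0],
    [0,0,-0.03,0],
    [0,0,-0.03,0],
    [0,0,-0.03,0],
    [0,0,0,0],
    [0,0,0,0],
  ],
)

```text
time: 28.15
tcp_pos: [0.459, 0.1395, 0.1051]
tcp_rot: [-0.029, 1.568, -2.946]
force: [-1.1, -0.3, 0.7]
opening: 0.234
```

>>> servo_tool(
  steps=[
    [0,0,0.05,0],
    [0,0,0.08,0],
    [0,0,0.08,0],
    [0,0,0.08,0],
    [0,0,0,0],
    [0,0,0,0],
  ],
)

```text
time: 28.75
tcp_pos: [0.4597, 0.1397, 0.1925]
tcp_rot: [-0.274, 1.571, 3.092]
force: [-0.4, 0.7, -2.0]
opening: 0.231
```

```bash
python3 - <<'E'
from h import *
s,R=st();W=V('wrist');W.save('W22');print(gold(W));h=cv2.cvtColor(W.im,cv2.COLOR_BGR2HSV)
print([b for b in blobs(W.im,(0,150,50),(8,255,255),200)[1]])
E
```

```text
t 28.75 tcp [0.4597 0.1397 0.1925] x [-0.  0. -1.] jawyaw -77.1 q [0.2  0.27 1.86 0.   1.01 1.54] F [-0.4  0.7 -2. ] op 0.231
[(np.int32(418), [233, 306, 47, 20], 'bot', np.int32(326))]
[(np.int32(2500), array([255.1, 282.6]), array([233, 248,  45,  68], dtype=int32))]
```

>>> servo_tool(
  steps=[
    [0.0111,-0.03,0.047,0.02],
    [0.0111,-0.05,0.047,0.0417],
    [0.0111,-0.05,0.047,0.0417],
    [0.0111,-0.05,0.047,0.0417],
    [0.0111,-0.05,0.047,0.0417],
    [0.0111,-0.05,0.047,0.0417],
    [0.0111,-0.05,0.047,0.0417],
    [0.0111,-0.05,0.047,0.0417],
    [0.0111,-0.05,0.047,0.0417],
    [0.0111,-0.05,0.047,0.0417],
    [0.0111,-0.05,0.047,0.0417],
    [0.0111,-0.05,0.047,0.0633],
  ],
)

```text
time: 30.0
tcp_pos: [0.4998, -0.0349, 0.361]
tcp_rot: [-1.95, 1.568, 2.944]
force: [0.1, 0.3, -1.3]
opening: 0.234
```

>>> servo_tool(
  steps=[
    [0,0,0,0.0],
    [0,0,0,0],
    [0,0,0,0],
  ],
)

```text
time: 30.3
tcp_pos: [0.4996, -0.0336, 0.3606]
tcp_rot: [-2.011, 1.568, 2.875]
force: [0.2, 0.7, -0.4]
opening: 0.238
```

```bash
python3 - <<'E'
from h import *
s,R=st();S=V("scene");S.save('S23');W=V("wrist");W.save('W23');T=V('top');T.save('T23');print(gold(W))
n=R[:,1];lean=np.array([-R[1,1],R[0,1],0]);gp=s['tcp_pos']
def onp(q,v):d=v.ray(q);return v.c+d*(n@(gp-v.c)/(n@d))
sub=4
def blobcut(v,box):
    u=v.proj(gp)[0].astype(int);x0,y0=u+[box[0],box[1]];c=cv2.resize(v.im[y0:y0+128,x0:x0+128],None,fx=sub,fy=sub,interpolation=cv2.INTER_CUBIC)
    return c,lambda q:(np.array(q)+.5)/sub-.5+[x0,y0]
c,f=blobcut(S,(-64,-40))
h=cv2.cvtColor(c,cv2.COLOR_BGR2HSV)
m=cv2.inRange(h,(19,190,70),(30,255,255));r=cv2.inRange(h,(0,170,50),(8,255,255))|cv2.inRange(h,(174,170,50),(180,255,255))
def big(m):
    l,st_=cv2.connectedComponentsWithStats(m)[1:3];return (l==1+np.argmax(st_[1:,4])).astype(np.uint8)*255
m=big(m);r=big(r)
D=cv2.distanceTransform(m,cv2.DIST_L2,5);_,rad,_,p=cv2.minMaxLoc(D);low=np.array(p,float)
# upper bulb: max of distance transform well away from the lower bulb
yy,xx=np.mgrid[:512,:512];D2=D.copy();D2[np.hypot(xx-p[0],yy-p[1])<rad*1.15]=0;_,r2,_,p2=cv2.minMaxLoc(D2)
Dr=cv2.distanceTransform(r,cv2.DIST_L2,5);_,r3,_,p3=cv2.minMaxLoc(Dr)
A=onp(f(low),S);rel=lambda P:np.array([(P-gp)@lean,(P-gp)[2]])*1000
print('low',rel(A).round(1),rad/sub)
for nm,q,rr in(('up',p2,r2),('red',p3,r3)):
    B=onp(f(q),S);d=B-A;print(nm,q,rr/sub,rel(B).round(1),'len',np.linalg.norm(d).round(4),'tilt',np.degrees(np.arctan2(d@lean,d[2])).round(1))
print(rel(onp(f(np.argwhere(r>0)[:,::-1].mean(0)),S)))
tc=T.proj(gp)[0].astype(int);cv2.imwrite('pics/c23.png',np.hstack([c,cv2.resize(T.im[tc[1]-40:tc[1]+40,tc[0]-20:tc[0]+20],(256,512),interpolation=2)]));print(tc)
E
```

```text
t 30.3 tcp [ 0.4996 -0.0336  0.3606] x [-0.002  0.001 -1.   ] jawyaw 9.9 q [-0.16  0.15  1.58  0.    1.41 -0.33] F [ 0.2  0.7 -0.4] op 0.238
[(np.int32(294), [233, 305, 46, 18], 'bot', np.int32(323)), (np.int32(262), [225, 312, 15, 26], 'bot', np.int32(338))]
low [-101.6 -118.2] 13.132171630859375
up (150, 233) 5.64302396774292 [-73.5 -68.8] len 0.0569 tilt 29.6
red (202, 189) 7.0 [-36.9 -26.1] len 0.1125 tilt 35.0
[-35.71201834 -23.78777724]
[289 185]
```

View pics/c23.png

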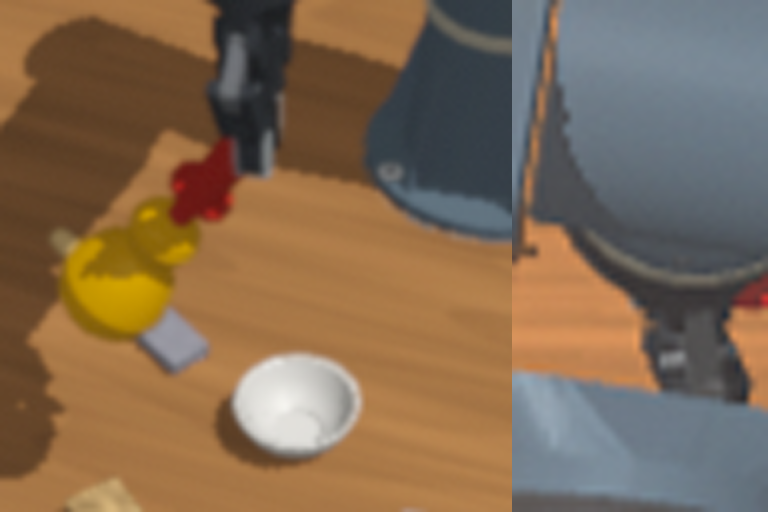

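```bash
python3 - <<'E'
from h import *
from scipy.optimize import least_squares
def fit(nm,tcp,jaw,scn,wr,L):
    W=load('W'+nm);S=load('S'+nm);j=np.radians(jaw);lean=np.array([-np.sin(j),np.cos(j),0]);z=np.array([0,0,1.])
    hw=cv2.cvtColor(W.im,cv2.COLOR_BGR2HSV)
    def feats(x):
        lo=tcp+x[0]*lean+x[1]*z;a=np.sin(x[2])*lean+np.cos(x[2])*z;p=np.cos(x[2])*lean-np.sin(x[2])*z
        d=lo-W.c;D=np.linalg.norm(d);lat=np.array([np.cos(j),np.sin(j),0]);al=np.arcsin(.038/D)
        limb=max(W.proj(W.c+d/D*np.cos(al)+g*np.cross(d/D,lat)*np.sin(al))[0][1] for g in(1,-1))
        top=lo+.150*a
        return np.array([limb,W.proj(lo+.105*a+.022*p)[0][1] if 0 else max(W.proj(lo+h*a+.022*p)[0][1] for h in(.102,.108)),
          min(W.proj(top-.013*p)[0][1],999)]),np.r_[S.proj(lo)[0],S.proj(lo+.105*a)[0]]
    def res(x):
        w,s=feats(x);return np.r_[(w-wr)/2.,(s-np.r_[scn])/1.]
    r=least_squares(res,[-.1,-.118,.7]);print(nm,'lean,z',(r.x[:2]*1000).round(1),'tilt',np.degrees(r.x[2]).round(1),'res',r.fun.round(1));
    x=r.x;print(' knob top rel',((x[:2]+.150*np.array([np.sin(x[2]),np.cos(x[2])]))*1000).round(1),' base rel',((x[:2]-.034*np.array([np.sin(x[2]),np.cos(x[2])]))*1000).round(1))
W=load('W23');h=cv2.cvtColor(W.im,cv2.COLOR_BGR2HSV)
print([(v,h[v,250:260].mean(0).astype(int).tolist()) for v in range(240,292,3)])
u=np.array([0.4996,-0.0336,0.3606]);S=load('S23');x0=S.proj(u)[0].astype(int)-[64,40];print(x0)
fit('23',u,9.9,list(np.array([117,285])/4+x0)+list(np.array([200,199])/4+x0),np.array([323,316,247]),0)
E
```

```text
[(240, [13, 144, 205]), (243, [13, 147, 202]), (246, [15, 195, 164]), (249, [0, 191, 183]), (252, [0, 189, 178]), (255, [1, 195, 237]), (258, [0, 193, 239]), (261, [0, 194, 240]), (264, [1, 197, 240]), (267, [1, 195, 240]), (270, [1, 195, 240]), (273, [1, 195, 240]), (276, [1, 194, 240]), (279, [1, 194, 240]), (282, [0, 195, 240]), (285, [0, 197, 224]), (288, [18, 189, 156]), (291, [1, 190, 146])]
[165  78]
23 lean,z [-126.5 -118.8] tilt 48.1 res [  8.4 -34.   14.9  -9.9  -1.9  -3.8   3.5]
 knob top rel [-14.9 -18.5]  base rel [-151.8 -141.5]
```

```bash
cat >fit.py <<'E'
from h import *
from scipy.optimize import least_squares
def fit(W,S,tcp,jaw,scn,wr,ws=1.):
    j=np.radians(jaw);lean=np.array([-np.sin(j),np.cos(j),0]);z=np.array([0,0,1.])
    def feats(x):
        lo=tcp+x[0]*lean+x[1]*z;a=np.sin(x[2])*lean+np.cos(x[2])*z;p=np.cos(x[2])*lean-np.sin(x[2])*z
        d=lo-W.c;D=np.linalg.norm(d);lat=np.array([np.cos(j),np.sin(j),0]);al=np.arcsin(.038/D)
        limb=max(W.proj(W.c+d/D*np.cos(al)+g*np.cross(d/D,lat)*np.sin(al))[0][1] for g in(1,-1))
        return np.array([limb,max(W.proj(lo+h*a-.022*p)[0][1] for h in(.102,.108)),min(W.proj(lo+h*a+.022*p)[0][1] for h in(.102,.108))]),np.r_[S.proj(lo)[0],S.proj(lo+.105*a)[0]]
    def res(x):
        w,s=feats(x);return np.r_[(w-wr)/2.,(s-np.r_[scn])*ws]
    r=least_squares(res,[-.1,-.118,.7]);x=r.x;e=np.array([np.sin(x[2]),np.cos(x[2])])
    print('lean,z',(x[:2]*1000).round(1),'tilt',np.degrees(x[2]).round(1),'res',r.fun.round(1),'knobtop',((x[:2]+.150*e)*1000).round(1),'base',((x[:2]-.034*e)*1000).round(1))
    return x
E
python3 - <<'E'
from fit import *
u=np.array([0.4996,-0.0336,0.3606]);W=load('W23');S=load('S23');x0=np.array([165,78])
sc=list(np.array([117,285])/4+x0)+list(np.array([200,199])/4+x0)
for ws in(1,.3,.05):fit(W,S,u,9.9,sc,np.array([323,316,247]),ws)
# sanity: upright W3 wrist flange rows 194 .. ?
E
```

```text
lean,z [-101.5 -116.7] tilt 35.3 res [-1.  -1.   0.1 -0.9 -1.2 -1.3 -1.5] knobtop [-14.8   5.7] base [-121.1 -144.5]
lean,z [-100.8 -113.7] tilt 35.7 res [-0.1 -0.3  0.3 -0.2 -0.6 -0.3 -0.7] knobtop [-13.3   8.2] base [-120.6 -141.3]
lean,z [ -98.8 -111.1] tilt 35.5 res [-0.  -0.   0.  -0.  -0.1 -0.  -0.2] knobtop [-11.6  10.9] base [-118.5 -138.8]
```

>>> servo_tool(
  steps=[
    [-0.0264,0.0349,-0.0242,0.047],
    [-0.0264,0.0349,-0.0242,0.047],
    [-0.0264,0.0349,-0.0242,0.047],
    [-0.0264,0.0349,-0.0242,0.047],
    [-0.0264,0.0349,-0.0242,0.047],
    [-0.0264,0.0349,-0.0242,0.047],
    [-0.0264,0.0349,-0.0242,0.047],
    [-0.0264,0.0349,-0.0242,0.047],
    [-0.0264,0.0349,-0.0242,0.047],
    [-0.0264,0.0349,-0.0242,0.047],
    [-0.0264,0.0349,-0.0242,0.047],
  ],
)

```text
time: 31.55
tcp_pos: [0.4123, 0.0815, 0.2817]
tcp_rot: [3.125, 1.57, -2.923]
force: [-1.1, 0.6, -1.8]
opening: 0.234
```

>>> servo_tool(
  steps=[
    [0.0488,0.0112,0,0],
    [0.0488,0.0112,0,0],
    [0.0413,0.0095,0.0336,0],
    [0.0452,0.0104,0.029,0],
    [0.0475,0.011,0.024,0],
    [0.0494,0.0114,0.0183,0],
    [0.0513,0.0118,0.0127,0],
    [0.0526,0.0121,0.0073,0],
    [0.053,0.0122,0.001,0],
    [0.053,0.0122,-0.0047,0],
    [0,0,0,0],
  ],
)

```text
time: 32.65
tcp_pos: [0.561, 0.1153, 0.3178]
tcp_rot: [3.07, 1.57, -2.983]
force: [-0.2, -0.7, 0.0]
opening: -0.003
```

```bash
python3 - <<'E'
from h import *
s,R=st();W=V('wrist');W.save('W24');print(gold(W))
print([b for b in blobs(W.im,(0,150,50),(8,255,255),200)[1]])
E
```

```text
t 32.65 tcp [0.561  0.1153 0.3178] x [-0.001 -0.    -1.   ] jawyaw 103.2 q [ 0.12  0.32  1.47 -0.    1.35 -1.68] F [-0.2 -0.7  0. ] op -0.003
[(np.int32(1744), [246, 147, 56, 53], 'bot', np.int32(200))]
[(np.int32(1394), array([307.2, 190.5]), array([284, 169,  49,  41], dtype=int32))]
```

```bash
python3 - <<'E'
from h import *
S=V("scene");S.save('S25');T=V('top');T.save('T25');W=V('wrist');W.save('W25')
for v in(S,T,W):
    print([(b[0],b[1].tolist(),b[2].tolist()) for b in blobs(v.im,(0,170,60),(8,255,255),60)[1]],[(b[0],b[1].tolist(),b[2].tolist()) for b in blobs(v.im,(19,200,100),(30,255,255),60)[1]])
a=cv2.resize(S.im[120:300,190:390],(400,360),interpolation=2);b=cv2.resize(T.im[110:290,160:360],(400,360),interpolation=2)
c=W.im[100:334]
cv2.imwrite('pics/c25.png',np.vstack([np.hstack([a,b]),np.hstack([c,np.zeros((234,288,3),np.uint8)])]))
E
```

```text
[(np.int32(249), [295.2, 217.5], [286, 207, 19, 21])] [(np.int32(1028), [163.8, 15.0], [146, 0, 37, 34]), (np.int32(162), [136.9, 168.1], [129, 162, 16, 13]), (np.int32(121), [288.9, 233.6], [284, 223, 12, 19])]
[] [(np.int32(265), [401.8, 201.9], [393, 193, 19, 18])]
[(np.int32(1242), [298.2, 200.7], [279, 179, 41, 44])] [(np.int32(666), [267.0, 172.1], [245, 151, 47, 48])]
```

>>> servo_tool(
  steps=[
    [-0.05,-0.011,0.05,0],
    [-0.05,-0.011,0.05,0],
    [0,0,0,0],
    [0,0,0,0],
  ],
  hand=-1,
)

```text
time: 33.25
tcp_pos: [0.5301, 0.1082, 0.3487]
tcp_rot: [-0.109, 1.57, 0.121]
force: [0.7, 0.3, -0.6]
opening: 0.679
```

```bash
python3 - <<'E'
from h import *
st()
S=V("scene");S.save('S26');W=V('wrist');W.save('W26');S2=V("scene");T=V('top');T.save('T26')
def bb(v,lo,hi,a=40):return [(b[0],b[1].tolist(),b[2].tolist()) for b in blobs(v.im,lo,hi,a)[1]]
for v in(S,S2,W,T):print('R',bb(v,(0,170,50),(8,255,255)),'G',[g for g in bb(v,(17,180,60),(32,255,255))if not(g[1][1]<60)])
R=lambda v:np.array(max(blobs(v.im,(0,170,50),(8,255,255),40)[1],key=lambda b:b[0])[1])
print('red',tri([(S,R(S)),(W,R(W))]))
G=[b for b in blobs(W.im,(19,200,60),(32,255,255),40)[1]];g=max(G,key=lambda b:b[0])[1]
Gs=[b for b in blobs(S.im,(19,200,60),(32,255,255),40)[1] if 230<b[1][0]<360 and b[1][1]>150]
for b in Gs:print('gold',b[1],tri([(S,b[1]),(W,g)]))
E
```

```text
t 33.25 tcp [0.5301 0.1082 0.3487] x [ 0.001  0.    -1.   ] jawyaw 103.2 q [ 0.12  0.24  1.5   0.    1.4  -1.69] F [ 0.7  0.3 -0.6] op 0.679
R [(np.int32(188), [289.9, 219.0], [285, 209, 11, 21])] G [(np.int32(179), [136.9, 168.0], [129, 162, 17, 13]), (np.int32(52), [272.7, 234.9], [270, 228, 6, 13]), (np.int32(75), [287.5, 235.7], [284, 230, 8, 12])]
R [(np.int32(189), [290.0, 219.1], [285, 209, 11, 21])] G [(np.int32(178), [136.9, 168.0], [129, 162, 17, 13]), (np.int32(51), [272.7, 234.8], [270, 228, 6, 12]), (np.int32(74), [287.4, 235.9], [284, 231, 8, 11])]
R [(np.int32(818), [288.3, 218.3], [271, 198, 32, 41]), (np.int32(40), [27.0, 332.4], [23, 330, 8, 6])] G [(np.int32(1473), [265.4, 186.4], [244, 166, 47, 48])]
R [] G [(np.int32(276), [402.0, 201.9], [393, 193, 19, 18])]
red (array([0.58474648, 0.163674  , 0.15452748]), [array([0.2, 0. ]), array([-0.5,  0. ])])
gold [272.7 235. ] (array([0.57328437, 0.13548574, 0.04840268]), [array([5.4, 0.1]), array([-9.8,  0.5])])
gold [287.3 235.8] (array([0.56781106, 0.15530032, 0.04839965]), [array([-1.9, -0.1]), array([ 3.4, -0. ])])
```

>>> servo_tool(
  steps=[
    [0.0167,0.017,-0.009,-0.0455],
    [0.0167,0.017,-0.009,-0.0455],
    [0.0167,0.017,-0.009,-0.0455],
    [0.0167,0.017,-0.009,-0.0455],
    [0.0167,0.017,-0.009,-0.0455],
    [0.0167,0.017,-0.009,-0.0455],
    [0.0167,0.017,-0.009,-0.0455],
    [0.0167,0.017,-0.009,-0.0455],
    [0.0167,0.017,-0.009,-0.0455],
    [0.0167,0.017,-0.009,-0.0455],
    [0.0167,0.017,-0.009,-0.0455],
  ],
)

```text
time: 34.55
tcp_pos: [0.5856, 0.1646, 0.318]
tcp_rot: [-1.601, 1.57, -2.95]
force: [0.8, -0.1, 0.3]
opening: 0.998
```

```bash
python3 - <<'E'
from h import *
s,R=st();W=V('wrist');W.save('W27');S=load('S26')
for lo,hi in(((0,150,50),(8,255,255)),((19,190,60),(32,255,255))):
    for b in blobs(W.im,lo,hi,60)[1]:print(b[0],b[1],b[2].tolist(),[W.onz(b[1],z)[:2].round(4).tolist() for z in(.15,.184,.034)])
m=blobs(W.im,(0,150,50),(8,255,255),60)[0]
c=[b for b in blobs(W.im,(0,150,50),(8,255,255),300)[1]][0][1]
print('tri',tri([(S,(290.,219.)),(W,c)]))
# shape of red blob: print rows compactly
x0,x1=int(c[0])-40,int(c[0])+40
g=cv2.inRange(cv2.cvtColor(W.im,cv2.COLOR_BGR2HSV),(17,170,50),(32,255,255))
for v in range(int(c[1])-70,int(c[1])+60,4):print(v,''.join('R' if m[v,u] else 'g' if g[v,u] else '.' for u in range(int(c[0])-80,int(c[0])+80,2)))
E
```

```text
t 34.55 tcp [0.5856 0.1646 0.318 ] x [-0.001 -0.    -1.   ] jawyaw 12.7 q [ 0.2   0.39  1.37  0.    1.38 -0.03] F [ 0.8 -0.1  0.3] op 0.998
1116 [253.7 175.2] [235, 157, 39, 37] [[0.5851, 0.1616], [0.5832, 0.1706], [0.5914, 0.1309]]
747 [253.6 156.8] [229, 143, 50, 40] [[0.5805, 0.1814], [0.5792, 0.1883], [0.5852, 0.1579]]
tri (array([0.58485867, 0.16309414, 0.15461905]), [array([-0.1, -0.1]), array([ 0.1, -0.2])])
105 ................................................................................
109 ................................................................................
113 ................................................................................
117 ................................................................................
121 ................................................................................
125 ................................................................................
129 ................................................................................
133 ................................................................................
1
[... 1423 characters left out ...]
....................
205 ................................................................................
209 ................................................................................
213 ................................................................................
217 ................................................................................
221 ................................................................................
225 ................................................................................
229 ................................................................................
233 ................................................................................
```

>>> servo_tool(
  steps=[
    [-0.005,0.002,-0.13,0],
    [0,0,-0.13,0],
    [0,0,-0.13,0],
    [0,0,-0.08,0],
    [0,0,-0.03,0],
    [0,0,0,0],
  ],
)

```text
time: 35.2
tcp_pos: [0.5835, 0.1648, 0.168]
tcp_rot: [-1.617, 1.569, -2.957]
force: [0.4, 0.4, 0.0]
opening: 1.0
```

>>> servo_tool(
  steps=[
    [0,0,0,0],
    [0,0,0,0],
    [0,0,0,0],
    [0,0,0,0],
    [0,0,0,0],
    [0,0,0,0],
  ],
  hand=1,
)

```text
time: 35.8
tcp_pos: [0.5842, 0.165, 0.1697]
tcp_rot: [1.555, 1.569, 0.213]
force: [-0.8, -0.1, 6.5]
opening: 0.266
```

```bash
python3 - <<'E'
from h import *
s,R=st();W=V('wrist');W.save('W28');print(gold(W),[(b[0],b[1],b[2].tolist()) for b in blobs(W.im,(0,150,50),(8,255,255),200)[1]])
E
```

```text
t 35.8 tcp [0.5842 0.165  0.1697] x [ 0.001  0.    -1.   ] jawyaw 13.1 q [ 0.2   0.51  1.55  0.    1.07 -0.03] F [-0.8 -0.1  6.5] op 0.266
[(np.int32(1873), [216, 185, 76, 39], 'bot', np.int32(224))] [(np.int32(3788), array([254.5, 243.7]), [221, 205, 68, 83])]
```

>>> servo_tool(
  steps=[
    [0,0,0.016,0],
    [-0.08,-0.0185,0,0],
    [-0.105,-0.0243,0,0],
    [-0.105,-0.0243,0,0],
    [-0.105,-0.0243,0,0],
    [-0.03,-0.007,0,0],
    [0,0,0,0],
  ],
)

```text
time: 36.55
tcp_pos: [0.4559, 0.1353, 0.1741]
tcp_rot: [1.46, 1.571, 0.118]
force: [1.1, 0.1, -0.1]
opening: 0.269
```

>>> servo_tool(
  steps=[
    [0,0,-0.03,0],
    [-0.01,0.045,-0.012,0],
    [-0.012,0.052,-0.018,0],
    [-0.012,0.052,-0.032,0],
    [-0.012,0.052,-0.03,0],
    [-0.012,0.052,-0.033,0],
    [-0.01,0.045,-0.037,0],
    [-0.01,0.04,-0.038,0],
    [0,0,0,0],
  ],
)

```text
time: 37.45
tcp_pos: [0.435, 0.2399, 0.1049]
tcp_rot: [2.048, 1.566, 0.707]
force: [-0.8, 6.9, 9.1]
opening: 0.272
```

```bash
python3 - <<'E'
from h import *
s,R=st();W=V('wrist');W.save('W29');print(gold(W),[(b[0],b[1],b[2].tolist()) for b in blobs(W.im,(0,150,50),(8,255,255),200)[1]],s['torque'].round(2))
E
```

```text
t 37.45 tcp [0.435  0.2399 0.1049] x [ 0.004  0.003 -1.   ] jawyaw 13.2 q [0.41 0.42 1.9  0.   0.82 0.18] F [-0.8  6.9  9.1] op 0.272
[(np.int32(1611), [222, 319, 67, 34], 'bot', np.int32(353))] [(np.int32(4399), array([254.7, 282. ]), [226, 236, 59, 94])] [0.92 0.01 0.1 ]
```

>>> servo_tool(
  steps=[
    [0,0,0.06,0],
    [0,0,0.1,0],
    [0,0,0.1,0],
    [0,0,0.02,0],
    [0,0,0,0],
  ],
)

```text
time: 38.0
tcp_pos: [0.434, 0.2372, 0.1888]
tcp_rot: [1.762, 1.569, 0.419]
force: [-0.2, 0.4, -1.4]
opening: 0.27
```

```bash
python3 - <<'E'
from fit import *
s,R=st();W=V('wrist');W.save('W30');S=V('scene');S.save('S30');print(gold(W))
rb=[(b[0],b[1],b[2].tolist()) for b in blobs(W.im,(0,150,50),(8,255,255),200)[1]];print(rb)
h=cv2.cvtColor(W.im,cv2.COLOR_BGR2HSV);print([(v,h[v,250:260].mean(0).astype(int).tolist()) for v in range(200,345,5)])
print('scene red',[(b[0],b[1],b[2].tolist()) for b in blobs(S.im,(0,170,50),(8,255,255),60)[1]],'gold',[(b[0],b[1],b[2].tolist()) for b in blobs(S.im,(19,190,60),(30,255,255),60)[1]],S.proj(s['tcp_pos']))
E
```

```text
t 38.0 tcp [0.434  0.2372 0.1888] x [ 0.002  0.001 -1.   ] jawyaw 13.1 q [0.41 0.3  1.83 0.   1.01 0.18] F [-0.2  0.4 -1.4] op 0.27
[(np.int32(1636), [222, 319, 67, 34], 'bot', np.int32(353))]
[(np.int32(4381), array([254.8, 282.1]), [226, 237, 59, 93])]
[(200, [13, 143, 216]), (205, [13, 144, 215]), (210, [13, 144, 215]), (215, [13, 143, 215]), (220, [13, 145, 215]), (225, [13, 145, 216]), (230, [13, 144, 217]), (235, [13, 144, 217]), (240, [1, 194, 231]), (245, [1, 195, 231]), (250, [1, 195, 231]), (255, [1, 198, 230]), (260, [1, 196, 230]), (265, [1, 196, 229]), (270, [1, 195, 229]), (275, [1, 197, 229]), (280, [1, 194, 231]), (285, [1, 194, 232]), (290, [1, 196, 231]), (295, [1, 195, 182]), (300, [1, 185, 150]), (305, [1, 185, 119]), (310, [18, 184, 128]), (315, [0, 181, 128]), (320, [1, 182, 127]), (325, [0, 181, 127]), (330, [18, 200, 162]), (335, [19, 198, 158]), (340, [20, 205, 193])]
scene red [(np.int32(127), array([323.9, 175.5]), [316, 169, 15, 14])] gold [(np.int32(1045), array([163.9,  15. ]), [146, 0, 37, 34]), (np.int32(172), array([136.8, 168. ]), [129, 162, 17, 13]), (np.int32(700), array([297.5, 188.3]), [280, 174, 39, 30])] [[333.11768138 176.97640741]]
```

```bash
cat >fit2.py <<'E'
from h import *
from scipy.optimize import least_squares
def run(W,S,tcp,jaw,rt,rb,ws):
    j=np.radians(jaw);lean=np.array([-np.sin(j),np.cos(j),0]);z=np.array([0,0,1.])
    g=cv2.inRange(cv2.cvtColor(S.im,cv2.COLOR_BGR2HSV),np.array((19,190,60)),np.array((30,255,255)))
    u=S.proj(tcp)[0].astype(int);x0,y0=u-[70,40];c=cv2.resize(g[y0:y0+120,x0:x0+130],None,fx=4,fy=4,interpolation=2);c=(c>127).astype(np.uint8)
    _,r,_,p=cv2.minMaxLoc(cv2.distanceTransform(c,cv2.DIST_L2,5));sl=(np.array(p)+.5)/4-.5+[x0,y0]
    rr=blobs(S.im,(0,170,50),(8,255,255),60)[1];sr=max(rr,key=lambda b:b[0])[1]
    def F(x):
        lo=tcp+x[0]*lean+x[1]*z;a=np.sin(x[2])*lean+np.cos(x[2])*z;p=np.cos(x[2])*lean-np.sin(x[2])*z
        kt=min(W.proj(lo+.150*a+.013*p)[0][1],W.proj(lo+.108*a+.022*p)[0][1])
        return np.r_[(kt-rt)/2,(max(W.proj(lo+h*a-.022*p)[0][1] for h in(.102,.108))-rb)/2,(S.proj(lo)[0]-sl)*ws,(S.proj(lo+.112*a)[0]-sr)*ws*.5,(np.hypot(*(x[:2]+.134*np.array([np.sin(x[2]),np.cos(x[2])])-[0,-.003]))*1000)/8]
    q=least_squares(F,[-.1,-.09,.8]);x=q.x;e=np.array([np.sin(x[2]),np.cos(x[2])])
    print('low px',sl,r/4,'tilt',np.degrees(x[2]).round(1),'low',(x[:2]*1e3).round(1),'base',((x[:2]-.034*e)*1e3).round(1),'knob',((x[:2]+.129*e)*1e3).round(1),'res',q.fun.round(1));return x
E
python3 - <<'E'
from fit2 import *
W=load('W30');S=load('S30')
for ws in(1,.3):run(W,S,np.array([.434,.2372,.1888]),13.1,237,329,ws)
W=load('W3');S=load('S3');run(W,S,np.array([.5006,.102,.2162]),-77.,194,282,1)
E
```

```text
low px [293.375 190.375] 12.147675514221191 tilt 47.8 low [-102.8  -72.7] base [-127.9  -95.6] knob [-7.3 14. ] res [ 0.3 -0.7 -0.9  0.   1.   0.   2.6]
low px [293.375 190.375] 12.147675514221191 tilt 51.3 low [-111.4  -72. ] base [-137.9  -93.3] knob [-10.7   8.6] res [ 0.  -0.4 -1.2 -0.1  0.   0.2  2. ]
low px [275.375 201.125] 6.149223804473877 tilt 3.9 low [  -0.6 -107.6] base [  -2.9 -141.5] knob [ 8.2 21.1] res [ 2.5 -3.9  0.6 -1.6  0.3 -2.5  3.8]
```

```bash
python3 - <<'E'
from h import *
def go(nm,tcp,jaw,low,red):
    S=load(nm);j=np.radians(jaw);n=np.array([np.cos(j),np.sin(j),0]);lean=np.array([-np.sin(j),np.cos(j),0])
    def onp(q):d=S.ray(q);P=S.c+d*(n@(tcp-S.c)/(n@d))-tcp;return np.array([P@lean,P[2]])*1000
    a,b=onp(low),onp(red);d=b-a;print(nm,a.round(1),b.round(1),np.hypot(*d).round(1),'tilt',np.degrees(np.arctan2(*d)).round(1))
go('S30',np.array([.434,.2372,.1888]),13.1,(293.4,190.4),(323.9,175.5))
go('S23',np.array([0.4996,-0.0336,0.3606]),9.9,(117/4+165,285/4+78),(200/4+165,190/4+78))
go('S18',np.array([0.5002,-0.0387,0.3618]),12.8,(190.4,148.4),(213.3,123.7))
E
```

```text
S30 [-100.   -72.3] [-25.1   2.2] 105.7 tilt 45.1
S23 [ -99.4 -120.8] [-37.4 -28.1] 111.5 tilt 33.8
S18 [-103.  -115.8] [-35.9 -22.8] 114.6 tilt 35.8
```

>>> servo_tool(
  steps=[
    [0,0,0.15,0],
    [0,0,0.15,0],
    [0.0,-0.06,0.15,0],
    [0.038,-0.12,0,0.03],
    [0.038,-0.12,0,0.045],
    [0.038,-0.12,0,0.045],
    [0.038,-0.12,0,0.045],
    [0.038,-0.12,0,0.045],
    [0.038,-0.12,0,0.045],
    [0.038,-0.12,0,0.045],
    [0.039,-0.12,0,0.028],
    [0,0,0,0],
  ],
)

```text
time: 39.3
tcp_pos: [0.5251, -0.0727, 0.3215]
tcp_rot: [-2.731, 1.568, -3.043]
force: [0.1, -0.3, -1.4]
opening: 0.274
```

```bash
python3 - <<'E'
from h import *
s,R=st();W=V('wrist');W.save('W31');S=V('scene');S.save('S31');T=V('top');T.save('T31')
print('W red',[(b[1],b[2].tolist()) for b in blobs(W.im,(0,150,50),(8,255,255),200)[1]],gold(W))
for v in(S,T):print('red',[(b[0],b[1],b[2].tolist()) for b in blobs(v.im,(0,170,50),(8,255,255),30)[1]],'gold',[(b[0],b[1],b[2].tolist()) for b in blobs(v.im,(19,190,60),(30,255,255),60)[1]],v.proj(s['tcp_pos']))
# lower bulb by inscribed circles in both views
def circ(v):
    g=cv2.inRange(cv2.cvtColor(v.im,cv2.COLOR_BGR2HSV),np.array((18,170,50)),np.array((31,255,255)));u=v.proj(s['tcp_pos'])[0].astype(int);x0,y0=u-[60,60]
    c=(cv2.resize(g[y0:y0+120,x0:x0+120],None,fx=4,fy=4,interpolation=2)>127).astype(np.uint8);_,r,_,p=cv2.minMaxLoc(cv2.distanceTransform(c,cv2.DIST_L2,5));return (np.array(p)+.5)/4-.5+[x0,y0],r/4
cs,ct=circ(S),circ(T);print(cs,ct);p=tri([(S,cs[0]),(T,ct[0])]);print('low tri',p,p[0]-s['tcp_pos'])
for v,n in((S,'S'),(T,'T')):print(n,'burr tip px',v.proj([.7065,-.129,.165]),'low nominal r',v.K[0,0]*.038/np.linalg.norm(p[0]-v.c))
E
```

```text
t 39.3 tcp [ 0.5251 -0.0727  0.3215] x [-0.003 -0.    -1.   ] jawyaw 72.1 q [-0.22  0.23  1.57 -0.    1.34 -1.48] F [ 0.1 -0.3 -1.4] op 0.274
W red [(array([254.8, 282.4]), [226, 237, 59, 92])] [(np.int32(1693), [222, 319, 67, 35], 'bot', np.int32(354))]
red [(np.int32(200), array([206.3, 135.1]), [199, 119, 15, 29])] gold [(np.int32(542), array([156.2,  13.5]), [146, 0, 25, 34]), (np.int32(953), array([190. , 170.2]), [173, 146, 35, 46]), (np.int32(167), array([136.6, 168.1]), [129, 162, 17, 13])] [[211.33902245 133.48846378]]
red [] gold [(np.int32(253), array([401.8, 201.8]), [393, 193, 18, 18])] [[305.77466295 177.07919961]]
(array([187.625, 175.375]), 15.0) (array([244.625, 116.625]), 0.0)
low tri (array([0.68163563, 0.01020603, 0.36032632]), [array([28.8,  0.3]), array([ 24.2, -12.2])]) [0.15652737 0.08286088 0.03884994]
S burr tip px [[165.7061371  219.92469428]] low nominal r 17.966448687346897
T burr tip px [[320.87647949 119.67577333]] low nominal r 16.877041862587948
```

```bash
python3 - <<'E'
from h import *
S=load('S');T=load('T');S31=load('S31')
for v,(xa,xb,ya,yb) in((S,(152,182,214,246)),(T,(312,332,104,128))):
    h=cv2.cvtColor(v.im,cv2.COLOR_BGR2HSV)
    print('cols',xa)
    for y in range(ya,yb):print(y,' '.join('%3d'%h[y,x,1] for x in range(xa,xb)))
tcp=np.array([.5251,-.0727,.3215]);l=np.array([np.cos(np.radians(162.1)),np.sin(np.radians(162.1)),0]);lo=tcp-.101*l-[0,0,.0725]
print('pred low',lo,S31.proj(lo),'meas',(187.6,175.4))
E
```

```text
cols 152
214 148 150 149 147 149 147 146 149 148 149 148 150 147 148 147 147 148 147 148 147 146 147 149 147 149 147 149 150 150 152
215 148 147 148 147 148 148 148 147 149 148 149 151 148 150 148 148 147 147 148 146 147 150 148 147 148 148 147 149 148 149
216 147 149 147 149 148 148 148 147 148 148 150 151 149 150 149 149 148 148 147 147 147 148 148 147 147 147 147 150 150 150
217 148 148 148 149 146 149 148 148 147 147 149 151 150 149 150 150 149 150 150 149 148 147 149 147 148 147 148 147 149 149
218 146 149 149 150 149 146 149 149 149 147 149 147 149 149 147 150 150 149 148 149 149 146 149 148 147 147 148 148 149 149
219 147 147 148 149 149 149 149 150 150 148 147 147 146 146 147 145 148 148 148 148 146 149 149 149 149 150 148 150 147 147
220 147 145 147 147 146 149 147 147 150 150 149 146 146 140 131 124 129 143 148 149 149 149 148 147 149 146 149 149 149 148
221 149 148 147 148 148 148 148 146 149 148 149 147 136 106  74  61  76 123 148 147 147 148 147 149 150 149 149 148 148 149
222 148 148 148 148 148 147 148 147 147 146 147 140 103  42  11   5  23  91 143 147 148 148 147 148
[... 4298 characters left out ...]
 51  51  48  47
121   9  12  12   7   9   7   9  10  12  12   7   7   9   7   9  10  36  51  51  46
122   7   9  12   9   7   7   7   9   9  10   7  10  12   9   7   5  36  48  47  50
123   7  12  14   9   7   7   9   9   9   5   7  10   9   7   5   9  13  43  50  50
124   9  12  16   9   7   9  12   9  12   9   7   9   9   7   7   7   5  13  40  51
125  12  12  12   7   7   7   7   9   9  12  10   9   7   9  14   7   9   9  15  43
126  12  12  12  12   9   9   7   7   9   9  12   9   9   9  12  12   9   9   9  15
127  11  14   9   9   7   9   9  12   9   9  12   7   7   9   9   7  12  11  12  12
pred low [ 0.62121103 -0.10374302  0.249     ] [[185.9983139  176.84947711]] meas (187.6, 175.4)
```

```bash
python3 - <<'E'
from h import *
S=load('S');T=load('T')
t,e=tri([(S,(167,222.)),(T,(319.2,119.5))]);print(t,e)
print('top z.165',T.onz((319.2,119.5),.165),'scene z.165',S.onz((167,222),.165))
yaw=np.radians(162);l=np.array([np.cos(yaw),np.sin(yaw),0]);a=(l+[0,0,1])/2**.5
tip=np.array([.7075,-.1265,.165]);base=tip+.03*a
# measured gourd: low rel TCP in scene (shift of pred by residual)
for dl,dz in((-.101,-.0725),(-.100,-.0705)):
    for t in(45,47.5):
        tr=np.radians(t);b=np.array([dl-.034*np.sin(tr),dz-.034*np.cos(tr)]);print(t,b,'TCP target',(base-b[0]*l-[0,0,b[1]]).round(4))
lo=np.array([.6212,-.1037,.249])
S31=load('S31');q=np.array([187.6,175.4])
print('low scene on z .249',S31.onz(q,.249),S31.onz(q,.252))
E
```

```text
[ 0.70839271 -0.12517231  0.16038137] [array([-0., -0.]), array([-0.,  0.])]
top z.165 [ 0.706989   -0.12465186  0.165     ] scene z.165 [ 0.71106686 -0.12293914  0.165     ]
45 [-0.12504163 -0.09654163] TCP target [ 0.5684 -0.0813  0.2828]
47.5 [-0.12606743 -0.09547007] TCP target [ 0.5674 -0.081   0.2817]
45 [-0.12404163 -0.09454163] TCP target [ 0.5694 -0.0816  0.2808]
47.5 [-0.12506743 -0.09347007] TCP target [ 0.5684 -0.0813  0.2797]
low scene on z .249 [ 0.61541987 -0.10216365  0.249     ] [ 0.61776519 -0.10067282  0.252     ]
```

>>> servo_tool(
  steps=[
    [0.029,-0.0055,-0.0267,0],
    [0.029,-0.0055,-0.0267,0],
    [0.029,-0.0055,-0.0267,0],
    [0.029,-0.0055,-0.0267,0],
    [0.029,-0.0055,-0.0267,0],
    [0,0,0,0],
    [0,0,0,0],
  ],
)

```text
time: 40.15
tcp_pos: [0.5679, -0.0774, 0.2834]
tcp_rot: [-3.042, 1.57, 2.929]
force: [0.0, 0.3, -0.2]
opening: 0.267
```

```bash
python3 - <<'E'
from h import *
s,R=st();S=V('scene');S.save('S32');T=V('top');T.save('T32');W=V('wrist');W.save('W32');tcp=s['tcp_pos']
l=np.array([-R[1,1],R[0,1],0]);h=cv2.cvtColor(S.im,cv2.COLOR_BGR2HSV)
g=cv2.inRange(h,np.array((18,170,50)),np.array((31,255,255)));u=S.proj(tcp)[0].astype(int);x0,y0=u-[60,30]
c=(cv2.resize(g[y0:y0+120,x0:x0+120],None,fx=4,fy=4,interpolation=2)>127).astype(np.uint8);_,r,_,p=cv2.minMaxLoc(cv2.distanceTransform(c,cv2.DIST_L2,5));m=(np.array(p)+.5)/4-.5+[x0,y0]
for t in(45,47.5):
    a=np.sin(np.radians(t))*l+[0,0,np.cos(np.radians(t))];lo=tcp-.101*l-[0,0,.0725];b=lo-.034*a
    print(t,'base',b.round(4),'px low',S.proj(lo).round(1),'base',S.proj(b).round(1),'flange',S.proj(lo+.105*a).round(1))
print('low meas',m,r/4,'red',[(b[0],b[1],b[2].tolist()) for b in blobs(S.im,(0,170,50),(8,255,255),60)[1]])
for q in blobs(T.im,(19,190,60),(30,255,255),30)[1]:print('T gold',q[0],q[1],q[2].tolist())
k=int(m[0]);
for y in range(int(m[1])-4,236,1):print(y,''.join('g' if g[y,x] else 'W' if (h[y,x,0]<16 and h[y,x,1]>125 and h[y,x,2]>120) else 'k' if h[y,x,2]<75 else '.' for x in range(145,215)))
E
```

```text
t 40.15 tcp [ 0.5679 -0.0774  0.2834] x [-0.001  0.    -1.   ] jawyaw 72.1 q [-0.22  0.34  1.52 -0.    1.28 -1.48] F [ 0.   0.3 -0.2] op 0.267
45 base [ 0.6869 -0.1158  0.1869] px low [[178.4 198.5]] base [[172.8 210.4]] flange [[196.1 161. ]]
47.5 base [ 0.6879 -0.1161  0.1879] px low [[178.4 198.5]] base [[172.4 210.4]] flange [[197.1 161.2]]
low meas [178.375 197.875] 14.431396484375 red [(np.int32(187), array([197.5, 157.4]), [190, 143, 14, 27])]
T gold 251 [401.8 201.9] [393, 193, 18, 18]
193 ................WWW.gggggggggggggggggggggggggggggg.WWWWWWWWWWWWWWWWWWW
194 .................WW.gggggggggggggggggggggggggggggg.WWWWWWWWWWWWWWWWWWW
195 ...................ggggggggggggggggggggggggggggggg.WWWWWWWWWWWWWWWWWWW
196 ...................ggggggggggggggggggggggggggggggg.WWWWWWWWWWWWWWWWWWW
197 ...................ggggggggggggggggggggggggggggggg.WWWWWWWWWWWWWWWWWWW
198 ...................gggggggggggggggggggggggggggggg..WWWWWWWWWWWWWWWWWWW
199 .....WW...........ggggggggggggggggggggggggggggggg..WWWWWWWWWWWWWWWWWWW
200 WWWWWWWWWWW........gggggggggggggggggggggggggggggg...WWWWWWWWWWWWWWWWWW
2
[... 1923 characters left out ...]
WWWWWWWWWWWWWWWWWWWWWWWWW
227 ........................WWWWWWWWWWWWWWWWWWWWWWWWWWWWWWWWWWWWWWWWWWWWWW
228 .......................WWWWWWWWWWWWWWWWWWWWWWWWWWWWWWWWWWWWWWWWWWWWWWW
229 .......................WWWWWWWWWWWWWWWWWWWWWWWWWWWWWWWWWWWWWWWWWWWWWWW
230 ......................WWWWWWWWWWWWWWWWWWWWWWWWWWWWWWWWWWWWWWWWWWWWWWWW
231 .....................WWWWWWWWWW.WWWWWWWWWWWWWWWWWWWWWWWWWWWWWWWWWWWWWW
232 ....................WWWWWWWWWWWWWWWWWWWWWWWWWWWWWWWWWWWWWWWWWWWWWWWWWW
233 ....................WWWWWWWWWWWWWWWWWWWWWWWWWWWWWWWWWWWWWWWWWWWWWWWWWW
234 W...................WWWWWWWWWWWWWWWWWWWWWWWWWWWWWWWWWWWWWWWWWWWWWWWWWW
235 WW..................WWWWWWWWWWWWWWWWWWWWWWWWWWWWWWWWWWWWWWWWWWWWWWWWWW
```

>>> servo_tool(
  steps=[
    [0.004,-0.005,-0.005,0],
    [0,0,0,0],
    [0,0,0,0],
    [0,0,0,0],
    [0,0,0,0],
  ],
)

```text
time: 40.8
tcp_pos: [0.5691, -0.0789, 0.2822]
tcp_rot: [0.271, 1.571, -0.041]
force: [0.4, -0.1, -1.7]
opening: 0.271
```

```bash
python3 - <<'E'
from fit2 import *
s,R=st();S=V('scene');W=V('wrist');tcp=s['tcp_pos']
rb=max(blobs(W.im,(0,150,50),(8,255,255),200)[1],key=lambda b:b[0]);print('W red',rb[1],rb[2].tolist(),gold(W))
for ws in(2,1,.5):run(W,S,tcp,72.1,rb[2][1],rb[2][1]+rb[2][3],ws)
print('red S',[(b[0],b[1]) for b in blobs(S.im,(0,170,50),(8,255,255),60)[1]])
S0=load('S');
print('tans',[b[1] for b in blobs(S.im,(20,60,120),(30,170,255),80)[1] if 300<b[1][0]<380],[b[1] for b in blobs(S0.im,(20,60,120),(30,170,255),80)[1] if 300<b[1][0]<380])
E
```

```text
t 40.8 tcp [ 0.5691 -0.0789  0.2822] x [ 0. -0. -1.] jawyaw 72.1 q [-0.22  0.35  1.52  0.    1.28 -1.48] F [ 0.4 -0.1 -1.7] op 0.271
W red [254.8 282.4] [226, 237, 58, 92] [(np.int32(1692), [222, 319, 67, 35], 'bot', np.int32(354))]
low px [178.125 204.625] 8.393798828125 tilt 45.4 low [-104.4  -83.8] base [-128.6 -107.7] knob [-12.6   6.8] res [ 1.9 -3.  -1.7 -3.9 -0.6  4.8  2. ]
low px [178.125 204.625] 8.393798828125 tilt 47.7 low [-107.2  -78.7] base [-132.3 -101.6] knob [-11.7   8.1] res [ 1.1 -1.9 -1.9 -2.6 -0.3  2.1  2.1]
low px [178.125 204.625] 8.393798828125 tilt 50.3 low [-110.8  -74.3] base [-137.  -96.] knob [-11.6   8.2] res [ 0.4 -0.8 -1.6 -1.4 -0.2  1.   2. ]
red S [(np.int32(191), array([196.8, 158.2]))]
tans [array([316.8, 227.4]), array([359.6, 237.5])] [array([317. , 227.4]), array([360.7, 232.5])]
```

```bash
python3 - <<'E'
from h import *
S0=load('S');S=V('scene')
for n,(x,y) in dict(tanmid=(316,225),tanend=(360,228),stand=(396,200),bowl=(239,180),jar=(139,175),cork=(193,209),brush=(203,155),burr=(163,232)).items():
    t=S0.im[y-14:y+14,x-12:x+12];r=cv2.matchTemplate(S.im[y-24:y+24,x-22:x+22],t,cv2.TM_CCOEFF_NORMED);_,v,_,p=cv2.minMaxLoc(r);print(n,round(v,2),(p[0]-10,p[1]-10))
s,_=st();print(s['joint_vel'].round(3))
print(manip.sign_off())
E
```

```text
tanmid 1.0 (0, 0)
tanend 1.0 (0, 0)
stand 1.0 (0, 0)
bowl 1.0 (0, 0)
jar 0.84 (-1, 0)
cork 0.59 (3, 4)
brush 0.33 (10, 10)
burr 0.67 (0, 0)
t 40.95 tcp [ 0.5691 -0.0789  0.2822] x [ 0. -0. -1.] jawyaw 72.1 q [-0.22  0.35  1.52  0.    1.28 -1.48] F [ 0.6 -0.1 -0.4] op 0.27
[ 0.002  0.002  0.    -0.     0.     0.001]
the job is handed in; nothing more can be done
None
```

I signed off at 40.95 s of the 51 s limit with the gold gourd held still at the carving motor. The run was not clean: I dropped the gourd once along the way.

**What happened**
- I drew the gourd out of its fork. The moves only turn about the vertical, so I tipped it within the grip by pushing its bulb on the empty fork's prong tips.
- Those pushes worked the knob towards the edge of the pads. While I was pushing it back upright to regrip, it slipped out and fell to the table beside the rack. It stayed on the table, standing at a slight lean.
- I gripped it again lower on the knob, slid it clear of the rack, tipped it by pressing it on the table, and carried it to the burr.

**Last checks**
- **Tilt:** measurements disagree. The scene camera gave about 45°, while the fits that also use the wrist camera ran from 45° to 51°. The target is 45°.
- **Centring:** in the scene view the gourd's axis lines up with the burr tip to within a pixel or so, roughly 2–3 mm.
- **Distance:** the base is about 30 mm out from the burr tip, give or take 3 mm.
- **Hold:** the arm is at rest, the grip opening is steady, and I saw no sign of contact with the motor or burr.
- **Other objects:** the two hanging tan gourds, the standing gourd and the bowl match the first picture exactly. The jar, cork block, brush and burr matched poorly. They lie near the arm, the gourd or their shadows, and I never worked near the jar, cork block or brush. I could not confirm by image that those three are untouched.
- **Last match:** one final fit missed the bulb in the image because of shading, so it is not reliable.

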